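# Clear the desk caddy, unclip the torch, put it on charge, refill the caddy

## Task

The torch is due for charging, but it sits in the two spring clips at the back of the grey desk caddy, and the glue stick, tape measure and board eraser stand in the bays in front of it. Stand those three upright on the open desk, a hand's breadth or more clear of the caddy; then pull the torch forward out of its clips and lay it in the black charging cradle, tail end to the contact block, so that it rests in both vee rests. Then put each of the three back, upright, in the very bay and spot it came from, and do not disturb the mug.

Things in the scene. Friction and masses are not known exactly. Their poses are not given: they have to be found in the camera images.
- caddy: Grey desk caddy, fixed, 148 x 225 mm. Origin: middle of its underside; x from its open front to its back (about away from the robot), y to its left, z up. Three bays, centres x -0.029, y 0.074, 0, -0.074, 85 mm deep (x), 71 wide, floor 4 mm above the desk, walls 16 mm, front lip 10 mm; one thing stands in each (which, varies). The torch clips stand behind the bays.
- clip_gap (a point): On the axis of the clipped torch, 60 mm above the desk, midway between its two sprung C-clips; axes as the caddy's. Clips 10 mm wide, 31.5 mm either side in y on 12 mm posts, mouths to -x, jaws above and below the barrel, posts 15 mm behind the axis. Between them the barrel is bare fore and aft for fingers. Pulled level along -x (10 to 20 N) it snaps out; free after 25 mm.
- charger: Black charging cradle, fixed, base 160 x 72 x 12 mm. Origin: middle of its underside, z up, x along the trough. At the -x end a contact block 56 mm high, 40 wide, face at x -0.070, two 3 mm brass pins; +x end open. Vee rests 10 mm long at x 0.008 and -0.055, tops 45 mm high, mouth 47 mm wide. Torch at home: axis y 0, z 0.040, centre at about x 0 (5 mm either way), tail to -x, head to +x.
- torch_center (a point): Centre, on the axis, of the black pocket torch, 125 mm long, barrel 25 mm dia, head 33 mm dia, 0.14 kg. x axis from head to tail, z up (orange switch). Along x: lens -0.063, barrel from -0.025, tail +0.062. It starts across the caddy, head to the caddy's +y. Clips, and later the vee rests, hold it at x -0.008 and +0.055; grip across the barrel between them, at +0.023.
- torch_tail (a point): Middle of the flat tail end of the torch, 62 mm from its centre along its x axis.
- glue_center (a point): Centre, half-way up, of the white glue stick with orange cap: stands upright, 26 mm diameter, 92 mm high, 0.035 kg. z axis up.
- tape_center (a point): Centre, half-way up, of the yellow tape measure standing on its edge: body 34 mm thick, 67 mm long, 66 mm high, 0.21 kg. z axis up; y axis level, across the 34 mm thickness (grip along it); x axis along its length; the blade's end sticks out 19 mm at the -x side.
- eraser_center (a point): Centre, half-way up, of the blue board eraser with brown felt, standing on end: 37 mm thick, 50 mm wide, 111 mm high, 0.05 kg. z axis up; y axis level, across the 37 mm thickness (grip along it); x axis along the 50 mm width.
- mug: White dotted mug, 92 mm diameter, 93 mm high with a handle, standing at the back of the desk before the screen: leave it alone. Origin on its underside, z up. Beware of the PC tower to the left of it, a fixed black box 0.40 m high: its front face runs from x 0.61, y 0.13 to x 0.655, y 0.30, so swing the hand past in front of it.
Things that resemble listed ones, but are neither listed nor needed, are in the scene too. What is shaped like the part that bears torch_center but red is not meant.

How it is judged:
By the outcome, as a careful person would: the job done as asked, in the order asked, and still so for the second after the job is handed in, with the robot touching nothing.
It also fails if it takes over 144 s, if anything falls off the work surface, if the arm or the gripper's body presses on something with over 40 N, if the wrist force passes 120 N, or if a joint passes its speed limit or range.

## Robot

A 6-joint arm with a two-finger parallel gripper is mounted at the origin on a cart in front of the work surface, level with it; the furniture and walls round the work are solid. World frame = base frame: x ahead of the robot, y to its left, z up, the work surface at z = 0. Lengths are in m, angles in rad, forces in N, time in s.
With the tool pointing down it reaches from about 0.25 to 0.775 m from the base axis. Payload 4 kg.
Tool frame: the origin (TCP) lies between the finger pads; the fingertips stand 25 mm ahead of it and the grasp point (between the pads) lies 6 mm ahead of it (robot.tip_reach is the distance from the TCP to the fingertips, in m); z points along the fingers, y is the line along which they close (so a half turn about z gives the same grasp; the last joint's range is limited). The gripper opens to 94 mm and grips with 3 to 60 N. Pads are 16 mm wide; open, the fingers measure 119 mm over their backs; the gripper's body (75 mm by 177 mm) begins 78 mm behind the grasp point.
Start: joints at [-1.21, 0.087, 1.371, -0, 1.684, -0.103], TCP at [0.246, -0.492, 0.231] pointing down, gripper open.
Joint ranges: [-3.1, 3.1], [-0.76, 2.03], [0.27, 2.55], [-1.08, 4.22], [0.17, 2.65], [-2.57, 2.57]. Speed limits (rad/s): [2.79, 2.79, 3.14, 3.14, 3.14, 3.14].

## Interface

Orientations are given as [roll, pitch, yaw] about the fixed x, y, z axes, in that order (R = Rz(yaw) Ry(pitch) Rx(roll)).
In Python, from bench import sensors, snapshot, camera_info, ticket, robot gives the robot as it stands.
- The arm moves only by the tool arm_command, never from a script. Its argument "plan" is a list of rows, each an object with "grip": the closure, from -1 (fully open) to 1 (shut); "slide": the shift along the tool's x, y, z normalised to -1 to 1, where 1 is 500 mm, a list of three; "spin": the turn about the tool's z normalised to -1 to 1, where 1 is 5 degrees. A call has 1 to 10 rows; each row shifts and turns the commanded pose from where the row before left it, along the tool's axes as they then stand; what a row does not reach is not made up. A row lasts 1/8 s, in which the tool goes at most 62.5 mm and 10.7 degrees, less where a joint would pass 70% of its speed; a pose out of reach is approached as far as the arm can. A call with a number of a shift or a turn outside -1 to 1 is refused whole. A call with a gripper value outside its range is refused whole. The fingers move at their own pace and stop on an object; the grip force is fixed at half the most. Time passes only in rows, so rows that do not move let the fingers close. It gives the time, the measured TCP pose, the force, the opening and the grip force at its end, in the units of the state.
- sensors.get_obs(): the state, without advancing time (a new reading comes with each control period).
- snapshot(name): name is "side" or "top"; returns the picture (420x560x3 uint8, red, green, blue); there is no depth.
- camera_info(name): a dict with "fx", "fy", "cx", "cy" (pixels), "position" and "rotation" of the camera in the world. Camera axes: x right, y up, looking along -z (the intrinsics and any distortion apply to the point x, -y, -z); pixel columns grow to the right and rows downward; lengths in m; the calibration is good to about 2 mm. A picture is of the moment at which its call begins. camera_info takes no time and is no camera call.
- ticket.close_job(): hands the job in; it is judged then, once.
The state is a dict: "time": time; "joint_positions": joint angles; "qvel": joint speeds; "joint_torque": joint torques, N m; "tool_pos": TCP position; "ee_rot": TCP orientation; "wrist_force": force on the tool from outside, world axes, zero at the start; "wrist_torque": the same for the moment, N m; "width": finger opening in m; "finger_force": force on a finger pad.
Only numpy, scipy, OpenCV 4.12 (cv2) and the standard library are available. Lean on these libraries where they do the work, as an engineer would, in place of code of your own. Each camera call takes 0.05 s, during which the arm holds its last target. There are 200 camera calls.

## Working session

There is one attempt and no reset: what is moved stays moved. The work goes in short steps, Python scripts to look and compute and a tool call to move; the robot and the scene stay as the last step left them, time stands still between calls to the robot, and variables do not carry over. Pictures are saved under pics/ and viewed, at most 14 in all, crops included, and the job is handed in when it is done.

Besides the shell and the picture viewer there is one more tool, called after "Call:" by a JSON object that holds its "api" and its "payload", one argument or row to a line. arm_command: Moves the arm, as the interface text tells. Scaled input: -1 to 1 covers 500 mm each way for a shift and 5 degrees each way for a turn. Its arguments: {"type":"object","properties":{"plan":{"type":"array","items":{"type":"object","properties":{"grip":{"type":"number"},"slide":{"type":"array","items":{"type":"number"}},"spin":{"type":"number"}}}}},"required":["plan"]}

```bash
ls; mkdir -p pics
python3 - <<'E'
from bench import sensors, snapshot, camera_info, robot
import cv2
for n in("side","top"):
    cv2.imwrite(f"pics/{n}0.png",cv2.resize(snapshot(n)[:,:,::-1],(784,588),interpolation=cv2.INTER_CUBIC))
    print(n,camera_info(n))
o=sensors.get_obs();print(o)
E
```

```text
pics
side {'fx': 406.34037177495594, 'fy': 406.34037177495594, 'cx': 283.074611826758, 'cy': 208.6465931630389, 'position': array([ 0.53136849, -0.71469538,  0.41838341]), 'rotation': array([ 1.1540235 , -0.00945535, -0.00325346])}
top {'fx': 394.19126480943646, 'fy': 394.19126480943646, 'cx': 280.4904614312409, 'cy': 208.53689827252848, 'position': array([0.4172111 , 0.12031127, 1.13684709]), 'rotation': array([ 0.10431266, -0.00992708, -1.5667589 ])}
{'time': 0.1, 'joint_positions': array([-1.21011535e+00,  8.78974987e-02,  1.37208817e+00,  3.42647035e-05,
        1.68360764e+00, -1.03113515e-01]), 'qvel': array([-0.00050638,  0.00087858, -0.00351316, -0.00109971,  0.00058604,
        0.00154903]), 'joint_torque': array([ 3.22940694e-03, -3.41252339e+01, -3.03301871e+01,  7.20804208e-02,
        3.03887366e-02, -9.81392350e-05]), 'tool_pos': array([ 0.245882  , -0.49148318,  0.2294198 ]), 'ee_rot': array([-3.13960613e+00, -2.39803203e-04,  4.63798074e-01]), 'wrist_force': array([ 0.40432912,  0.77529054, -0.06699246]), 'wrist_torque': array([ 0.02282554, -0.02450927,  0.00953663]), 'finger_force': 0.0, 'width': 0.09413093806703399}
```

View pics/side0.png

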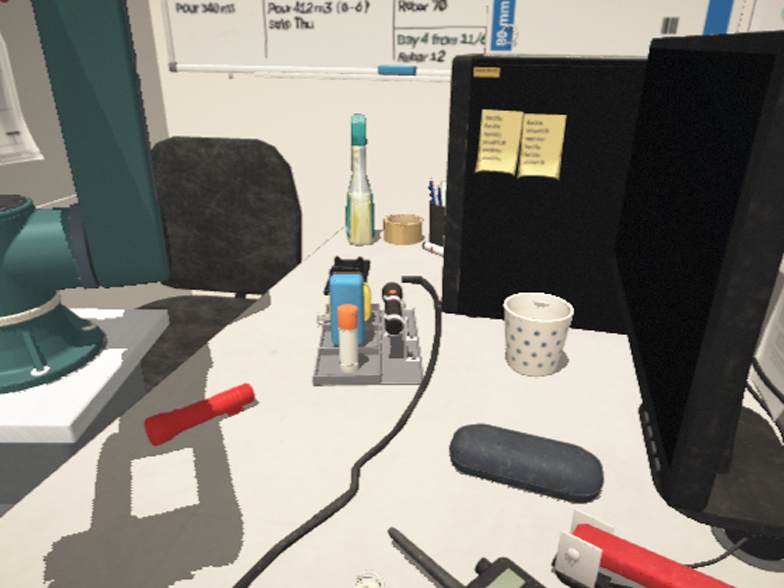

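View pics/top0.png

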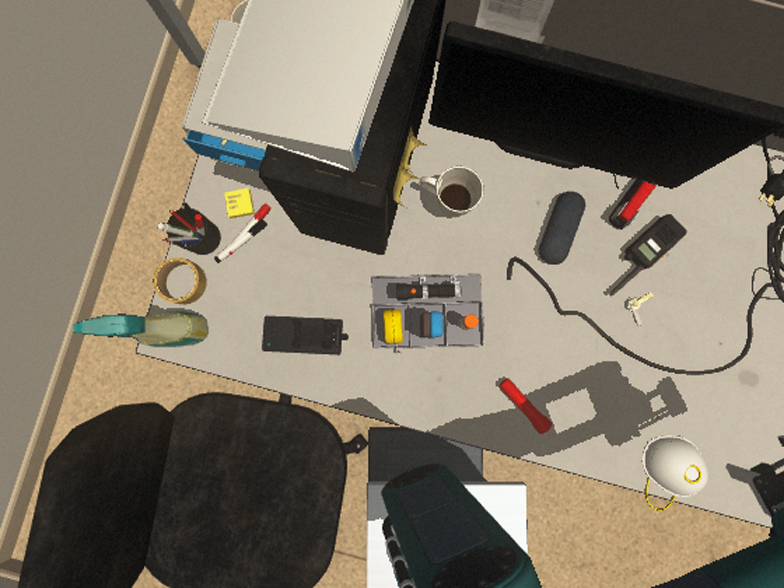

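The side view shows glue, eraser and tape in the bays from near to far, with the torch behind at about (393,305). The mug is at (537,335) and the charger is partly hidden at (350,268). In the top view the caddy is around (427,310), the charger around (302,335), and the red decoy is at (525,405).

```bash
cat > h.py <<'E'
import numpy as np, cv2
from scipy.spatial.transform import Rotation as R
from bench import sensors, snapshot, camera_info, robot
def cam(n):
    c=camera_info(n); return c,R.from_euler('xyz',c['rotation']).as_matrix()
def proj(n,P):
    c,M=cam(n); q=(np.atleast_2d(P)-c['position'])@M
    return np.c_[c['cx']+c['fx']*q[:,0]/-q[:,2], c['cy']-c['fy']*q[:,1]/-q[:,2]]
def atz(n,uv,z):
    c,M=cam(n); uv=np.atleast_2d(uv).astype(float)
    d=np.c_[(uv[:,0]-c['cx'])/c['fx'],-(uv[:,1]-c['cy'])/c['fy'],-np.ones(len(uv))]@M.T
    return c['position']+d*((z-c['position'][2])/d[:,2])[:,None]
def tri(a,b):
    A=[];B=[]
    for n,uv in(("top",a),("side",b)):
        c,M=cam(n); d=M@np.array([(uv[0]-c['cx'])/c['fx'],-(uv[1]-c['cy'])/c['fy'],-1]); d/=np.linalg.norm(d)
        P=np.eye(3)-np.outer(d,d); A.append(P);B.append(P@c['position'])
    return np.linalg.lstsq(np.vstack(A),np.hstack(B),rcond=None)[0]
def crop(n,x0,y0,x1,y1,k,name):
    im=snapshot(n)[y0:y1,x0:x1,::-1]
    cv2.imwrite(name,cv2.resize(im,None,fx=k,fy=k,interpolation=cv2.INTER_CUBIC))
E
python3 - <<'E'
from h import *
crop("top",180,185,355,260,4.5,"pics/t1.png")
crop("side",215,170,320,285,5,"pics/s1.png")
print(atz("top",[[x/1.4,y/1.4] for x,y in((371,276),(481,275),(483,347),(371,348))],0.01))
print(atz("top",[[x/1.4,y/1.4] for x,y in((263,317),(342,319),(341,355),(262,351))],0.012))
E
```

```text
[[ 0.56802375  0.15437927  0.01      ]
 [ 0.57132203 -0.07246031  0.01      ]
 [ 0.42352056 -0.07466724  0.01      ]
 [ 0.42056881  0.15318077  0.01      ]]
[[0.48243151 0.37334188 0.012     ]
 [0.47909713 0.21265771 0.012     ]
 [0.40622494 0.21368891 0.012     ]
 [0.41363148 0.37340198 0.012     ]]
```

View pics/t1.png

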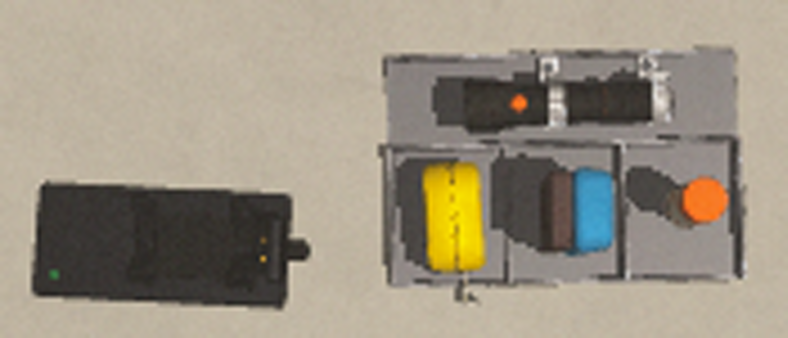

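View pics/s1.png

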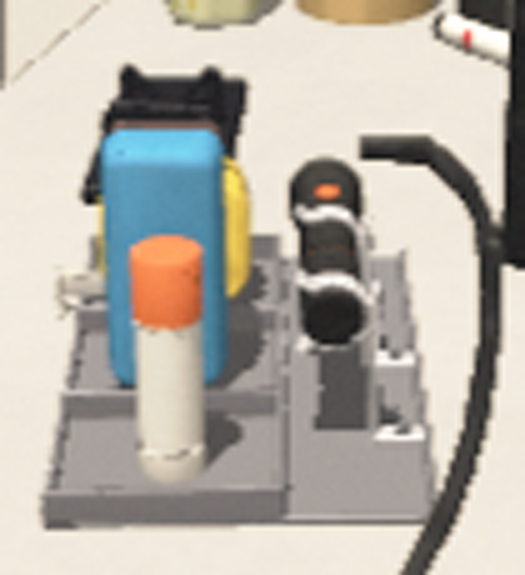

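The crops show tape (left bay), eraser (middle, felt to +y) and glue (right), with the torch's head to +y. The charger's contact block and pins are at its right (-y) end, near crop (263,250), so the torch only needs to be shifted across.

Run:
```python
from h import *
T=snapshot("top");S=snapshot("side")
def seg(im,lo,hi,box):
    h=cv2.cvtColor(im,cv2.COLOR_RGB2HSV); m=cv2.inRange(h,lo,hi)
    k=np.zeros_like(m);x0,y0,x1,y1=box;k[y0:y1,x0:x1]=m[y0:y1,x0:x1]
    n,l,st,ce=cv2.connectedComponentsWithStats(k); i=1+np.argmax(st[1:,4])
    ys,xs=np.where(l==i); r=cv2.minAreaRect(np.c_[xs,ys].astype(np.float32)); return st[i],ce[i],r
tb=(180,185,355,260);sb=(215,170,320,285)
for nm,lo,hi in(("yellow",(22,120,70),(35,255,255)),("blue",(95,100,60),(115,255,255)),("orange",(5,150,120),(16,255,255)),("brown",(0,40,20),(20,160,130))):
    for n,im,b in(("top",T,tb),("side",S,sb)):
        try:
            if nm=="orange" and n=="top": b=(320,185,355,260)
            s,c,r=seg(im,lo,hi,b); print(nm,n,s,c.round(2),r)
        except Exception as e: print(nm,n,'none')
def w(x,y): return (180+(x+.5)/4.5-.5,185+(y+.5)/4.5-.5)
def s(x,y): return (215+(x+.5)/5-.5,170+(y+.5)/5-.5)
print("switch",tri(w(519,103),s(328,191)))
print("cap top",tri(w(704,200),s(168,245)))
print("caddy corners z5",atz("top",[w(384,57),w(737,49),w(388,284),w(743,278)],[.006,.006,.010,.010][0]).round(4))
print("torch z60: head, tail, barrel top/bot", atz("top",[w(466,103),w(651,102)],.06).round(4), atz("top",[w(610,82),w(610,121)],.06).round(4))
print("clips",atz("top",[w(557,103),w(661,98)],.06).round(4))
print("charger z12",atz("top",[w(40,183),w(291,195),w(285,308),w(33,293)],.012).round(4))
print("tape z70",atz("top",[w(425,165),w(480,163),w(484,270),w(432,270)],.070).round(4))
print("eraser z115",atz("top",[w(545,170),w(612,168),w(612,250),w(545,250)],.115).round(4))
print("wall right side front",tri(w(743,278),s(45,500)))
```

```text
yellow top [274 221  14  25 301] [280.42 232.68] ((280.3045654296875, 232.7639617919922), (24.08150291442871, 12.75322151184082), 85.91438293457031)
yellow side [260 202   5  27 103] [261.77 214.96] ((262.0, 215.0), (26.0, 4.0), 90.0)
blue top [307 223   9  18 141] [311.39 231.35] ((311.0, 231.5), (17.0, 8.0), 90.0)
blue side [235 196  25  51 716] [247.05 213.98] ((247.0, 221.0), (50.0, 24.0), 90.0)
orange top [332 225  10  10  74] [336.19 229.05] ((336.5, 229.5), (9.0, 9.0), 90.0)
orange side [242 218  13  18 210] [248.   226.26] ((248.0, 226.5), (17.0, 12.0), 90.0)
brown top [300 223   7  18 118] [303.1  231.52] ((303.0, 231.5), (17.0, 6.0), 90.0)
brown side [237 194  22   3  39] [248.38 194.51] ((247.54638671875, 194.52603149414062), (21.02379608154297, 1.9501712322235107), 2.726310968399048)
switch [0.53141724 0.07092707 0.07253578]
cap top [ 0.47230327 -0.03650772  0.09756002]
caddy corners z5 [[ 0.5682  0.1547  0.006 ]
 [ 0.5746 -0.0726  0.006 ]
 [ 0.423   0.1509  0.006 ]
 [ 0.4277 -0.0746  0.006 ]]
torch z60: head, tail, barrel top/bot [[ 0.5329  0.1027  0.06  ]
 [ 0.5341 -0.0104  0.06  ]] [[0.5463 0.0147 0.06  ]
 [0.5223 0.0148 0.06  ]]
clips [[ 0.5332  0.0471  0.06  ]
 [ 0.5366 -0.0165  0.06  ]]
charger z12 [[0.4857 0.3716 0.012 ]
 [0.4788 0.2127 0.012 ]
 [0.4077 0.2155 0.012 ]
 [0.4164 0.374  0.012 ]]
tape z70 [[0.4941 0.1275 0.07  ]
 [0.4955 0.0943 0.07  ]
 [0.4313 0.0918 0.07  ]
 [0.4311 0.1229 0.07  ]]
eraser z115 [[0.4883 0.0579 0.115 ]
 [0.4897 0.0192 0.115 ]
 [0.4424 0.0194 0.115 ]
 [0.4423 0.0579 0.115 ]]
wall right side front [ 0.42757923 -0.07382044  0.01071257]
```

Run:
```python
from h import *
v=lambda L:[[(x+.5)/1.4-.5,(y+.5)/1.4-.5] for x,y in L]
print("spots/red torch/cable/desk edge",atz("top",v([(540,335),(585,380),(640,410),(500,380),(550,432),(512,262),(540,300),(600,345),(680,372),(550,465),(640,490)]),0).round(3))
print("mug",atz("top",v([(459,190)]),.09).round(3))
print("glue",atz("top",[(336.4,229.1)],.096).round(4),"tape",atz("top",[(280.36,232.72)],.069),"eraser(all)",atz("top",[(307.4,231.4)],.113))
T=snapshot("top");h=cv2.cvtColor(T,cv2.COLOR_RGB2HSV);m=cv2.inRange(h,(22,120,70),(35,255,255));m[:221]=0;m[246:]=0;m[:,:274]=0;m[:,288:]=0
M=cv2.moments(m,True);print("tape angle",np.degrees(.5*np.arctan2(2*M['mu11'],M['mu20']-M['mu02'])))
```

```text
spots/red torch/cable/desk edge [[ 0.449 -0.194  0.   ]
 [ 0.358 -0.284  0.   ]
 [ 0.298 -0.394  0.   ]
 [ 0.357 -0.11   0.   ]
 [ 0.253 -0.21   0.   ]
 [ 0.601 -0.139  0.   ]
 [ 0.521 -0.196  0.   ]
 [ 0.429 -0.317  0.   ]
 [ 0.375 -0.48   0.   ]
 [ 0.188 -0.208  0.   ]
 [ 0.14  -0.388  0.   ]]
mug [[ 0.728 -0.018  0.09 ]]
glue [[ 0.4723 -0.0377  0.096 ]] tape [[0.46324361 0.1102492  0.069     ]] eraser(all) [[0.46508612 0.04043459 0.113     ]]
tape angle 85.44605409057199
```

Call:
{"api": "arm_command", "payload": {
  "plan": [
    {"grip":-0.1,"spin":1,"slide":[0,0,0]},
    {"grip":-0.1,"spin":1,"slide":[0,0,0]},
    {"grip":-0.1,"spin":1,"slide":[0,0,0]},
    {"grip":-0.1,"spin":1,"slide":[0,0,0]},
    {"grip":-0.1,"spin":1,"slide":[0,0,0]},
    {"grip":-0.1,"spin":0.06,"slide":[0,0,0]}
  ]
}}

```text
time: 1.1
tool_pos: [0.246, -0.4919, 0.2305]
ee_rot: [3.142, -0.0, 0.023]
wrist_force: [0.8, -0.0, -0.1]
width: 0.0515
finger_force: 0.0
```

Call:
{"api": "arm_command", "payload": {
  "plan": [
    {"grip":-0.1,"slide":[0.0525,-0.1,0]},
    {"grip":-0.1,"slide":[0.0525,-0.1,0]},
    {"grip":-0.1,"slide":[0.0525,-0.1,0]},
    {"grip":-0.1,"slide":[0.0525,-0.1,0]},
    {"grip":-0.1,"slide":[0.0525,-0.1,0]},
    {"grip":-0.1,"slide":[0.0525,-0.1,0]},
    {"grip":-0.1,"slide":[0.0525,-0.1,0]},
    {"grip":-0.1,"slide":[0.0525,-0.1,0]},
    {"grip":-0.1,"slide":[0.0525,-0.1,0]},
    {"grip":-0.1,"slide":[0,0,0]}
  ]
}}

```text
invalid input at $.plan[0]: expected keys grip, slide, spin
```

Call:
{"api": "arm_command", "payload": {
  "plan": [
    {"grip":-0.1,"spin":0,"slide":[0.0525,-0.1,0]},
    {"grip":-0.1,"spin":0,"slide":[0.0525,-0.1,0]},
    {"grip":-0.1,"spin":0,"slide":[0.0525,-0.1,0]},
    {"grip":-0.1,"spin":0,"slide":[0.0525,-0.1,0]},
    {"grip":-0.1,"spin":0,"slide":[0.0525,-0.1,0]},
    {"grip":-0.1,"spin":0,"slide":[0.0525,-0.1,0]},
    {"grip":-0.1,"spin":0,"slide":[0.0525,-0.1,0]},
    {"grip":-0.1,"spin":0,"slide":[0.0525,-0.1,0]},
    {"grip":-0.1,"spin":0,"slide":[0.0525,-0.1,0]},
    {"grip":-0.1,"spin":0,"slide":[0,0,0]}
  ]
}}

```text
time: 2.35
tool_pos: [0.473, -0.0336, 0.2303]
ee_rot: [-3.141, 0.0, 0.03]
wrist_force: [-0.3, -0.8, -0.9]
width: 0.052
finger_force: 0.0
```

Call:
{"api": "arm_command", "payload": {
  "plan": [
    {"grip":-0.1,"spin":0,"slide":[0,0.007,0.1]},
    {"grip":-0.1,"spin":0,"slide":[0,0,0.1]},
    {"grip":-0.1,"spin":0,"slide":[0,0,0.06]},
    {"grip":-0.1,"spin":0,"slide":[0,0,0.052]},
    {"grip":-0.1,"spin":0,"slide":[0,0,0]},
    {"grip":1,"spin":0,"slide":[0,0,0]},
    {"grip":1,"spin":0,"slide":[0,0,0]},
    {"grip":1,"spin":0,"slide":[0,0,0]},
    {"grip":1,"spin":0,"slide":[0,0,0]}
  ]
}}

```text
time: 3.48
tool_pos: [0.4732, -0.0405, 0.0757]
ee_rot: [3.141, -0.002, 0.022]
wrist_force: [-0.5, 0.2, 4.8]
width: 0.026
finger_force: 30.0
```

Call:
{"api": "arm_command", "payload": {
  "plan": [
    {"grip":1,"spin":0,"slide":[0,0,-0.05]},
    {"grip":1,"spin":0,"slide":[0,0,-0.1]},
    {"grip":1,"spin":0,"slide":[0,0,-0.1]},
    {"grip":1,"spin":0,"slide":[-0.02,0.085,0]},
    {"grip":1,"spin":0,"slide":[-0.02,0.085,0]},
    {"grip":1,"spin":0,"slide":[-0.02,0.085,0]},
    {"grip":1,"spin":0,"slide":[-0.013,0.085,0]},
    {"grip":1,"spin":0,"slide":[0,0,0.1]},
    {"grip":1,"spin":0,"slide":[0,0,0.1]},
    {"grip":1,"spin":0,"slide":[0,0,0]}
  ]
}}

```text
time: 4.72
tool_pos: [0.4364, -0.2092, 0.095]
ee_rot: [-3.136, 0.009, 0.022]
wrist_force: [0.1, -1.3, -0.4]
width: 0.0258
finger_force: 30.0
```

Run:
```python
from h import *
a=[]
for i in range(5):
    snapshot("top"); o=sensors.get_obs(); a.append(np.r_[o['time'],o['tool_pos'],o['ee_rot'][2],o['wrist_force'][2]])
print(np.array(a).round(4))
```

```text
[[ 4.775   0.4385 -0.2103  0.0983  0.0224  0.154 ]
 [ 4.825   0.4401 -0.2112  0.1005  0.0225 -0.6367]
 [ 4.875   0.4409 -0.2117  0.1018  0.0226 -0.3862]
 [ 4.925   0.4413 -0.2119  0.1024  0.0227 -0.1829]
 [ 4.975   0.4414 -0.2119  0.1025  0.0227  0.131 ]]
```

Call:
{"api": "arm_command", "payload": {
  "plan": [
    {"grip":1,"spin":0,"slide":[0,0,0.03]},
    {"grip":1,"spin":0,"slide":[0,0,0.02]},
    {"grip":1,"spin":0,"slide":[0,0,0.004]},
    {"grip":1,"spin":0,"slide":[0,0,0]},
    {"grip":1,"spin":0,"slide":[0,0,0]},
    {"grip":1,"spin":0,"slide":[0,0,0]}
  ]
}}

```text
time: 5.72
tool_pos: [0.4397, -0.2112, 0.0726]
ee_rot: [3.141, -0.0, 0.022]
wrist_force: [-0.7, 0.2, -0.5]
width: 0.0257
finger_force: 30.0
```

Call:
{"api": "arm_command", "payload": {
  "plan": [
    {"grip":1,"spin":0,"slide":[0,0,0.002]},
    {"grip":1,"spin":0,"slide":[0,0,0.002]},
    {"grip":1,"spin":0,"slide":[0,0,0]},
    {"grip":1,"spin":0,"slide":[0,0,0]}
  ]
}}

```text
time: 6.22
tool_pos: [0.4399, -0.2112, 0.0717]
ee_rot: [3.141, -0.001, 0.022]
wrist_force: [-1.8, 2.2, 5.3]
width: 0.0261
finger_force: 30.0
```

Call:
{"api": "arm_command", "payload": {
  "plan": [
    {"grip":-0.1,"spin":0,"slide":[0,0,0]},
    {"grip":-0.1,"spin":0,"slide":[0,0,0]},
    {"grip":-0.1,"spin":0,"slide":[0,0,-0.08]},
    {"grip":-0.1,"spin":0,"slide":[0,0,-0.12]},
    {"grip":-0.5,"spin":0,"slide":[0,0,-0.12]},
    {"grip":-0.5,"spin":0,"slide":[0.0125,-0.1,0]},
    {"grip":-0.5,"spin":0,"slide":[0.0125,-0.1,0]},
    {"grip":-0.5,"spin":0,"slide":[0.0125,-0.1,0]},
    {"grip":-0.5,"spin":0,"slide":[0.0125,-0.1,0]},
    {"grip":-0.5,"spin":0,"slide":[0.0125,-0.1,0]}
  ]
}}

```text
time: 7.48
tool_pos: [0.4652, 0.0412, 0.2302]
ee_rot: [3.141, -0.0, 0.022]
wrist_force: [0.7, 0.3, -0.6]
width: 0.0706
finger_force: 0.0
```

Call:
{"api": "arm_command", "payload": {
  "plan": [
    {"grip":-0.5,"spin":0,"slide":[0,0,0]},
    {"grip":-0.5,"spin":0,"slide":[0,0,0]},
    {"grip":-0.5,"spin":0,"slide":[0,0,0]},
    {"grip":-0.5,"spin":0,"slide":[0,0,0]}
  ]
}}

```text
time: 7.98
tool_pos: [0.4653, 0.0385, 0.2304]
ee_rot: [3.141, 0.0, 0.02]
wrist_force: [0.1, 0.0, 0.5]
width: 0.0706
finger_force: 0.0
```

Run:
```python
from h import *
crop("top",180,185,420,310,3.3,"pics/t2.png")
o=sensors.get_obs();print(o['time'],o['tool_pos'],o['ee_rot'],o['width'])
```

```text
8.025 [0.46530401 0.03860783 0.2304557 ] [ 3.14140788e+00 -7.67957558e-06  2.02780304e-02] 0.07060093609153449
```

View pics/t2.png

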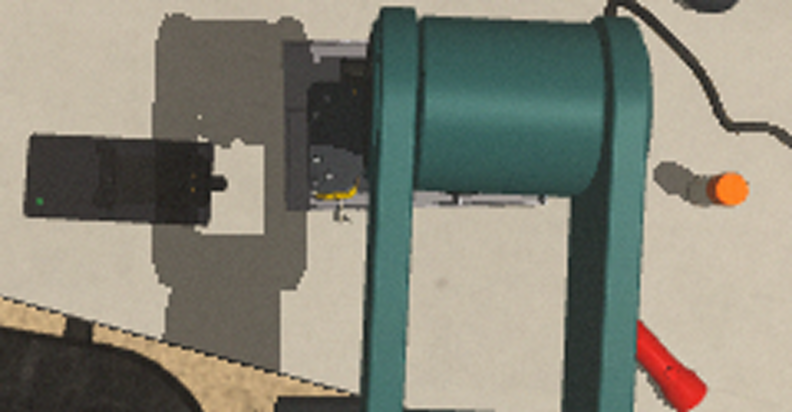

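The glue stick stands upright on the desk at (730,188), and the arm is now over the eraser. I'm descending and gripping.

Call:
{"api": "arm_command", "payload": {
  "plan": [
    {"grip":-0.5,"spin":0,"slide":[0,0,0.1]},
    {"grip":-0.5,"spin":0,"slide":[0,0,0.1]},
    {"grip":-0.5,"spin":0,"slide":[0,0,0.06]},
    {"grip":-0.5,"spin":0,"slide":[0,0,0.03]},
    {"grip":-0.5,"spin":0,"slide":[0,0,0]},
    {"grip":-0.5,"spin":0,"slide":[0,0,0]},
    {"grip":1,"spin":0,"slide":[0,0,0]},
    {"grip":1,"spin":0,"slide":[0,0,0]},
    {"grip":1,"spin":0,"slide":[0,0,0]},
    {"grip":1,"spin":0,"slide":[0,0,0]}
  ]
}}

```text
time: 9.28
tool_pos: [0.4654, 0.0395, 0.0857]
ee_rot: [3.141, -0.0, 0.022]
wrist_force: [0.4, -0.2, -0.5]
width: 0.0372
finger_force: 30.0
```

Call:
{"api": "arm_command", "payload": {
  "plan": [
    {"grip":1,"spin":0,"slide":[0,0,-0.06]},
    {"grip":1,"spin":0,"slide":[0,0,-0.12]},
    {"grip":1,"spin":0,"slide":[0,0,-0.12]},
    {"grip":1,"spin":0,"slide":[-0.033,0.0935,0]},
    {"grip":1,"spin":0,"slide":[-0.033,0.0935,0]},
    {"grip":1,"spin":0,"slide":[-0.033,0.0935,0]},
    {"grip":1,"spin":0,"slide":[-0.033,0.0935,0]},
    {"grip":1,"spin":0,"slide":[-0.033,0.0935,0]},
    {"grip":1,"spin":0,"slide":[-0.033,0.0935,0]},
    {"grip":1,"spin":0,"slide":[-0.033,0.0935,0]}
  ]
}}

```text
time: 10.52
tool_pos: [0.3563, -0.2915, 0.2354]
ee_rot: [-3.141, -0.0, 0.022]
wrist_force: [0.7, -0.4, -0.3]
width: 0.0369
finger_force: 30.0
```

Call:
{"api": "arm_command", "payload": {
  "plan": [
    {"grip":1,"spin":0,"slide":[0,0,0.1]},
    {"grip":1,"spin":0,"slide":[0,0,0.1]},
    {"grip":1,"spin":0,"slide":[0,0,0.06]},
    {"grip":1,"spin":0,"slide":[0,0,0.03]},
    {"grip":1,"spin":0,"slide":[0,0,0]},
    {"grip":1,"spin":0,"slide":[0,0,0.01]},
    {"grip":1,"spin":0,"slide":[0,0,0.004]},
    {"grip":1,"spin":0,"slide":[0,0,0]},
    {"grip":1,"spin":0,"slide":[0,0,0]}
  ]
}}

```text
time: 11.65
tool_pos: [0.3573, -0.2904, 0.084]
ee_rot: [3.141, -0.001, 0.022]
wrist_force: [-0.3, 0.6, -0.5]
width: 0.0371
finger_force: 30.0
```

Call:
{"api": "arm_command", "payload": {
  "plan": [
    {"grip":1,"spin":0,"slide":[0,0,0.002]},
    {"grip":1,"spin":0,"slide":[0,0,0.002]},
    {"grip":1,"spin":0,"slide":[0,0,0.001]},
    {"grip":1,"spin":0,"slide":[0,0,0]},
    {"grip":1,"spin":0,"slide":[0,0,0]}
  ]
}}

```text
time: 12.28
tool_pos: [0.3572, -0.2903, 0.0816]
ee_rot: [3.141, -0.0, 0.022]
wrist_force: [-1.0, 0.1, 5.9]
width: 0.0369
finger_force: 30.0
```

Call:
{"api": "arm_command", "payload": {
  "plan": [
    {"grip":-0.5,"spin":0,"slide":[0,0,0]},
    {"grip":-0.5,"spin":0,"slide":[0,0,0]},
    {"grip":-0.5,"spin":0,"slide":[0,0,-0.06]},
    {"grip":-0.5,"spin":0,"slide":[0,0,-0.12]},
    {"grip":-0.5,"spin":0,"slide":[0,0,-0.12]},
    {"grip":-0.5,"spin":-0.49,"slide":[0,0,0]}
  ]
}}

```text
time: 13.02
tool_pos: [0.359, -0.2922, 0.2371]
ee_rot: [3.132, -0.008, 0.066]
wrist_force: [0.5, -0.2, -1.5]
width: 0.0702
finger_force: 0.0
```

Call:
{"api": "arm_command", "payload": {
  "plan": [
    {"grip":-0.5,"spin":0,"slide":[0.033,-0.098,0]},
    {"grip":-0.5,"spin":0,"slide":[0.033,-0.098,0]},
    {"grip":-0.5,"spin":0,"slide":[0.033,-0.098,0]},
    {"grip":-0.5,"spin":0,"slide":[0.033,-0.098,0]},
    {"grip":-0.5,"spin":0,"slide":[0.033,-0.098,0]},
    {"grip":-0.5,"spin":0,"slide":[0.033,-0.098,0]},
    {"grip":-0.5,"spin":0,"slide":[0.033,-0.098,0]},
    {"grip":-0.5,"spin":0,"slide":[0.033,-0.098,0]},
    {"grip":-0.5,"spin":0,"slide":[0,0,0]},
    {"grip":-0.5,"spin":0,"slide":[0,0,0]}
  ]
}}

```text
time: 14.28
tool_pos: [0.4631, 0.1093, 0.2304]
ee_rot: [3.141, 0.001, 0.065]
wrist_force: [0.0, 0.4, -0.0]
width: 0.0705
finger_force: 0.0
```

Call:
{"api": "arm_command", "payload": {
  "plan": [
    {"grip":-0.5,"spin":0,"slide":[0,0,0.12]},
    {"grip":-0.5,"spin":0,"slide":[0,0,0.12]},
    {"grip":-0.5,"spin":0,"slide":[0,0,0.08]},
    {"grip":-0.5,"spin":0,"slide":[0,0,0.044]},
    {"grip":-0.5,"spin":0,"slide":[0,0,0]},
    {"grip":-0.5,"spin":0,"slide":[0,0,0]},
    {"grip":1,"spin":0,"slide":[0,0,0]},
    {"grip":1,"spin":0,"slide":[0,0,0]},
    {"grip":1,"spin":0,"slide":[0,0,0]},
    {"grip":1,"spin":0,"slide":[0,0,0]}
  ]
}}

```text
time: 15.52
tool_pos: [0.4635, 0.1097, 0.0492]
ee_rot: [3.141, -0.0, 0.065]
wrist_force: [0.3, -0.2, 1.8]
width: 0.0339
finger_force: 3.5
```

Call:
{"api": "arm_command", "payload": {
  "plan": [
    {"grip":1,"spin":0,"slide":[0,0,0]},
    {"grip":1,"spin":0,"slide":[0,0,0]},
    {"grip":1,"spin":0,"slide":[0,0,-0.05]},
    {"grip":1,"spin":0,"slide":[0,0,-0.1]},
    {"grip":1,"spin":0,"slide":[0,0,-0.1]},
    {"grip":1,"spin":0,"slide":[0,0,-0.11]}
  ]
}}

```text
time: 16.27
tool_pos: [0.4625, 0.1095, 0.2291]
ee_rot: [3.141, 0.003, 0.065]
wrist_force: [0.4, -0.4, -2.9]
width: 0.0336
finger_force: 30.0
```

Call:
{"api": "arm_command", "payload": {
  "plan": [
    {"grip":1,"spin":0,"slide":[-0.044,0.11,0]},
    {"grip":1,"spin":0,"slide":[-0.044,0.11,0]},
    {"grip":1,"spin":0,"slide":[-0.044,0.11,0]},
    {"grip":1,"spin":0,"slide":[-0.044,0.11,0]},
    {"grip":1,"spin":0,"slide":[-0.044,0.11,0]},
    {"grip":1,"spin":0,"slide":[-0.044,0.11,0]},
    {"grip":1,"spin":0,"slide":[-0.044,0.11,0]},
    {"grip":1,"spin":0,"slide":[-0.044,0.11,0]},
    {"grip":1,"spin":0,"slide":[-0.044,0.11,0]},
    {"grip":1,"spin":0,"slide":[0,0,0]}
  ]
}}

```text
time: 17.52
tool_pos: [0.2959, -0.3999, 0.227]
ee_rot: [-3.139, 0.002, 0.059]
wrist_force: [0.5, 0.6, -1.9]
width: 0.0341
finger_force: 30.0
```

Call:
{"api": "arm_command", "payload": {
  "plan": [
    {"grip":1,"spin":0,"slide":[0,0,0.12]},
    {"grip":1,"spin":0,"slide":[0,0,0.12]},
    {"grip":1,"spin":0,"slide":[0,0,0.08]},
    {"grip":1,"spin":0,"slide":[0,0,0.04]},
    {"grip":1,"spin":0,"slide":[0,0,0]},
    {"grip":1,"spin":0,"slide":[0,0,0.004]},
    {"grip":1,"spin":0,"slide":[0,0,0]},
    {"grip":1,"spin":0,"slide":[0,0,0]}
  ]
}}

```text
time: 18.52
tool_pos: [0.2981, -0.3974, 0.0476]
ee_rot: [3.141, -0.001, 0.065]
wrist_force: [1.0, -0.9, -2.4]
width: 0.034
finger_force: 30.0
```

Call:
{"api": "arm_command", "payload": {
  "plan": [
    {"grip":1,"spin":0,"slide":[0,0,0.002]},
    {"grip":1,"spin":0,"slide":[0,0,0.002]},
    {"grip":1,"spin":0,"slide":[0,0,0.002]},
    {"grip":1,"spin":0,"slide":[0,0,0]},
    {"grip":1,"spin":0,"slide":[0,0,0]}
  ]
}}

```text
time: 19.15
tool_pos: [0.2979, -0.3973, 0.0443]
ee_rot: [3.141, -0.0, 0.065]
wrist_force: [-0.9, 1.7, 1.6]
width: 0.0339
finger_force: 30.0
```

Call:
{"api": "arm_command", "payload": {
  "plan": [
    {"grip":-0.5,"spin":0,"slide":[0,0,0]},
    {"grip":-0.5,"spin":0,"slide":[0,0,0]},
    {"grip":-0.5,"spin":0,"slide":[0,0,0]},
    {"grip":-0.5,"spin":0,"slide":[0,0,-0.06]},
    {"grip":-0.5,"spin":0,"slide":[0,0,-0.12]},
    {"grip":-0.5,"spin":-1,"slide":[0,0,-0.12]},
    {"grip":-0.5,"spin":-1,"slide":[0,0,-0.04]},
    {"grip":-0.5,"spin":-1,"slide":[0,0,0]},
    {"grip":-0.5,"spin":-1,"slide":[0,0,0]},
    {"grip":-0.5,"spin":-1,"slide":[0,0,0]}
  ]
}}

```text
time: 20.4
tool_pos: [0.2979, -0.3973, 0.2141]
ee_rot: [3.141, -0.0, 0.504]
wrist_force: [-0.4, 0.6, 0.2]
width: 0.0703
finger_force: 0.0
```

Call:
{"api": "arm_command", "payload": {
  "plan": [
    {"grip":-0.5,"spin":-1,"slide":[0,0,0]},
    {"grip":-0.5,"spin":-1,"slide":[0,0,0]},
    {"grip":-0.5,"spin":-1,"slide":[0,0,0]},
    {"grip":-0.5,"spin":-1,"slide":[0,0,0]},
    {"grip":-0.5,"spin":-1,"slide":[0,0,0]},
    {"grip":-0.5,"spin":-1,"slide":[0,0,0]},
    {"grip":-0.5,"spin":-1,"slide":[0,0,0]},
    {"grip":-0.5,"spin":-1,"slide":[0,0,0]},
    {"grip":-0.5,"spin":-1,"slide":[0,0,0]},
    {"grip":-0.5,"spin":-1,"slide":[0,0,0]}
  ]
}}

```text
time: 21.65
tool_pos: [0.2979, -0.3972, 0.2139]
ee_rot: [3.142, 0.0, 1.377]
wrist_force: [0.2, 0.5, -0.6]
width: 0.0704
finger_force: 0.0
```

Call:
{"api": "arm_command", "payload": {
  "plan": [
    {"grip":-0.2,"spin":-1,"slide":[0,0,0]},
    {"grip":-0.2,"spin":-1,"slide":[0,0,0]},
    {"grip":-0.2,"spin":-0.5,"slide":[0,0,0]},
    {"grip":-0.2,"spin":0,"slide":[0,0,0]}
  ]
}}

```text
time: 22.15
tool_pos: [0.2979, -0.3972, 0.2139]
ee_rot: [3.142, 0.0, 1.592]
wrist_force: [0.8, -0.1, 0.0]
width: 0.0561
finger_force: 0.0
```

Run:
```python
from h import *
crop("top",180,185,355,260,4.5,"pics/t3.png")
crop("side",160,150,360,300,4,"pics/s3.png")
o=sensors.get_obs();print(o['time'],o['tool_pos'],o['ee_rot'],o['width'],o['joint_positions'])
```

```text
22.25 [ 0.29792061 -0.39722783  0.21396626] [3.14153510e+00 1.19152837e-04 1.59145650e+00] 0.05649813610190899 [-1.04152887e+00 -2.85717005e-02  1.52209226e+00 -7.77630393e-06
  1.64793999e+00 -1.06218965e+00]
```

View pics/t3.png

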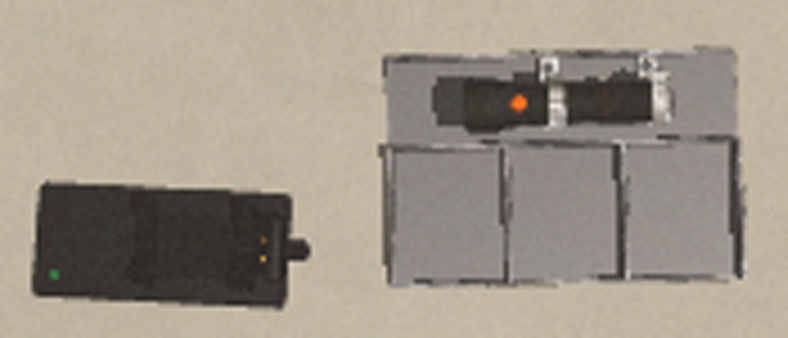

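View pics/s3.png

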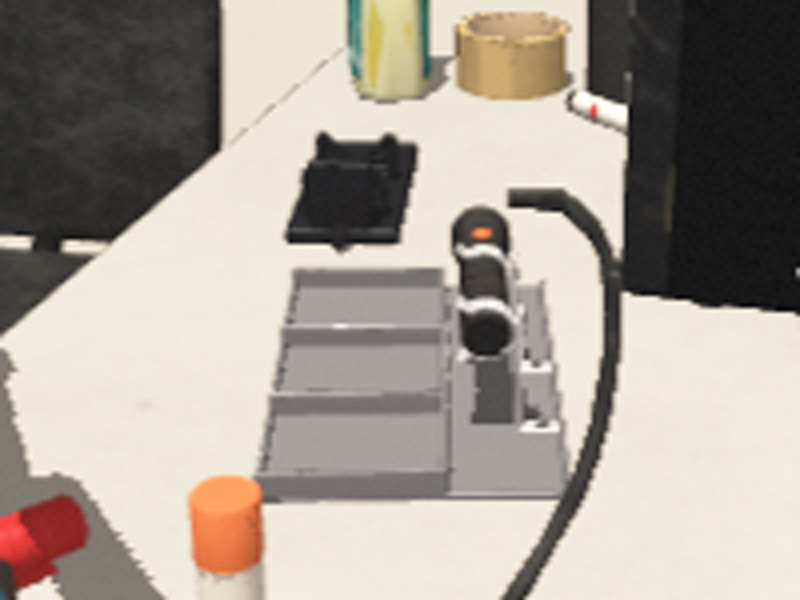

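The bays are empty. The torch is in its clips, with its tail face at side-crop (488,330). The charger lies clear, with pins at top-crop (263,250). The cable's free end at side-crop (512,195) may be off the desk, so I'll check it.

Run:
```python
from h import *
w=lambda x,y:(180+(x+.5)/4.5-.5,185+(y+.5)/4.5-.5)
s=lambda x,y:(160+(x+.5)/4-.5,150+(y+.5)/4-.5)
print("cable end",tri((512/1.4,262/1.4),s(512,195)), proj("top",tri((512/1.4,262/1.4),s(512,195)))*1.4)
print("tail",tri(w(654,102),s(488,332)),"switch",tri(w(519,103),s(482,233)))
print("clip tops",tri(w(557,90),s(480,240)))
print("pins z40",atz("top",[w(263,240),w(263,258)],.04).round(4),"block",atz("top",[w(268,195),w(268,280)],.056).round(4))
print("charger vee horns",[tri(w(140,195),s(385,135)).round(4),tri(w(140,285),s(325,137)).round(4)])
for z,P in((.045,[w(144,195),w(142,283),w(245,200),w(242,288)]),): print(atz("top",P,z).round(4))
# predicted features from estimate
c=np.array([.4472,.2935]);a=np.pi/2-.049
ux=np.array([np.cos(a),np.sin(a)]);uy=np.array([-np.sin(a),np.cos(a)])
for x,y,z in((.008,.0235,.045),(.008,-.0235,.045),(-.055,.0235,.045),(-.055,-.0235,.045),(-.07,.0,.04),(-.07,.02,.056),(-.07,-.02,.056)):
    P=np.r_[c+x*ux+y*uy,z]; q=proj("top",P)[0];r=proj("side",P)[0]
    print((x,y,z),"t crop",((q-[180,185]+.5)*4.5-.5).round(),"s crop",((r-[160,150]+.5)*4-.5).round())
```

```text
cable end [ 0.55810278 -0.1011682   0.16770468] [[512.23124478 270.50930452]]
tail [ 0.53435951 -0.01261272  0.05668613] switch [0.53134663 0.07091601 0.07237722]
clip tops [0.53445382 0.04821102 0.07899461]
pins z40 [[0.4495 0.2272 0.04  ]
 [0.4384 0.2271 0.04  ]] block [[0.4764 0.2231 0.056 ]
 [0.4249 0.2223 0.056 ]]
charger vee horns [array([0.4713, 0.3027, 0.0416]), array([0.4237, 0.3027, 0.0392])]
[[0.4766 0.3002 0.045 ]
 [0.4228 0.3003 0.045 ]
 [0.4738 0.2382 0.045 ]
 [0.42   0.2391 0.045 ]]
(0.008, 0.0235, 0.045) t crop [138. 281.] s crop [322. 129.]
(0.008, -0.0235, 0.045) t crop [144. 204.] s crop [393. 131.]
(-0.055, 0.0235, 0.045) t crop [241. 286.] s crop [308. 163.]
(-0.055, -0.0235, 0.045) t crop [246. 210.] s crop [382. 165.]
(-0.07, 0.0, 0.04) t crop [269. 249.] s crop [342. 181.]
(-0.07, 0.02, 0.056) t crop [264. 282.] s crop [309. 156.]
(-0.07, -0.02, 0.056) t crop [268. 216.] s crop [374. 157.]
```

Run:
```python
from h import *
v=lambda L:[[(x+.5)/1.4-.5,(y+.5)/1.4-.5] for x,y in L]
P=[(510,275),(512,262),(520,263),(530,275),(540,300),(560,313),(575,322),(600,345),(640,365)]
for z in(0,.05,.1,.15,.2): print(z,(proj("side",atz("top",v(P),z))*1.4).round().tolist())
```

```text
0 [[426.0, 412.0], [448.0, 415.0], [448.0, 423.0], [428.0, 434.0], [383.0, 444.0], [357.0, 469.0], [337.0, 490.0], [281.0, 528.0], [213.0, 607.0]]
0.05 [[421.0, 373.0], [443.0, 375.0], [442.0, 382.0], [423.0, 391.0], [379.0, 400.0], [353.0, 422.0], [334.0, 439.0], [281.0, 472.0], [215.0, 538.0]]
0.1 [[416.0, 332.0], [437.0, 333.0], [436.0, 340.0], [417.0, 347.0], [375.0, 355.0], [350.0, 373.0], [331.0, 388.0], [280.0, 415.0], [217.0, 470.0]]
0.15 [[411.0, 290.0], [431.0, 291.0], [430.0, 296.0], [412.0, 303.0], [371.0, 309.0], [347.0, 323.0], [329.0, 335.0], [279.0, 358.0], [220.0, 402.0]]
0.2 [[405.0, 246.0], [425.0, 247.0], [424.0, 251.0], [406.0, 256.0], [366.0, 261.0], [343.0, 273.0], [326.0, 282.0], [278.0, 300.0], [222.0, 334.0]]
```

Call:
{"api": "arm_command", "payload": {
  "plan": [
    {"grip":-0.2,"spin":0,"slide":[0,0,-0.1]},
    {"grip":-0.2,"spin":0,"slide":[0.0908,0.0545,0]},
    {"grip":-0.2,"spin":0,"slide":[0.0908,0.0545,0]},
    {"grip":-0.2,"spin":0,"slide":[0.0908,0.0545,0]},
    {"grip":-0.2,"spin":0,"slide":[0.0908,0.0545,0]},
    {"grip":-0.2,"spin":0,"slide":[0.0908,0.0545,0]},
    {"grip":-0.2,"spin":0,"slide":[0.0908,0.0545,0]},
    {"grip":-0.2,"spin":0,"slide":[0.0908,0.0545,0]},
    {"grip":-0.2,"spin":0,"slide":[0.0908,0.0545,0]},
    {"grip":-0.2,"spin":0,"slide":[0.0908,0.0545,0]}
  ]
}}

```text
time: 23.5
tool_pos: [0.5351, 0.0182, 0.2641]
ee_rot: [3.141, 0.0, 1.592]
wrist_force: [-0.0, -1.2, 0.3]
width: 0.0566
finger_force: 0.0
```

Call:
{"api": "arm_command", "payload": {
  "plan": [
    {"grip":-0.2,"spin":0,"slide":[0,0,0]},
    {"grip":-0.2,"spin":0,"slide":[0,0,0]},
    {"grip":-0.2,"spin":0,"slide":[0,0,0]},
    {"grip":-0.2,"spin":0,"slide":[0,0,0]}
  ]
}}

```text
time: 24.0
tool_pos: [0.5341, 0.0154, 0.2643]
ee_rot: [3.141, 0.0, 1.59]
wrist_force: [-0.3, 0.1, 0.7]
width: 0.0561
finger_force: 0.0
```

Call:
{"api": "arm_command", "payload": {
  "plan": [
    {"grip":-0.2,"spin":0,"slide":[0,0,0.12]},
    {"grip":-0.2,"spin":0,"slide":[0,0,0.12]},
    {"grip":-0.2,"spin":0,"slide":[0,0,0.06]},
    {"grip":-0.2,"spin":0,"slide":[0,0,0.05]},
    {"grip":-0.2,"spin":0,"slide":[0,0,0.046]},
    {"grip":-0.2,"spin":0,"slide":[0,0,0]},
    {"grip":-0.2,"spin":0,"slide":[0,0,0]}
  ]
}}

```text
time: 24.88
tool_pos: [0.535, 0.016, 0.0671]
ee_rot: [3.14, 0.0, 1.591]
wrist_force: [0.2, 0.2, -0.1]
width: 0.0562
finger_force: 0.0
```

Call:
{"api": "arm_command", "payload": {
  "plan": [
    {"grip":1,"spin":0,"slide":[0,0,0]},
    {"grip":1,"spin":0,"slide":[0,0,0]},
    {"grip":1,"spin":0,"slide":[0,0,0]},
    {"grip":1,"spin":0,"slide":[0,0,0]},
    {"grip":1,"spin":0,"slide":[0,0,0]}
  ]
}}

```text
time: 25.5
tool_pos: [0.5325, 0.0165, 0.0659]
ee_rot: [-3.137, 0.0, 1.592]
wrist_force: [-5.0, -1.0, 3.7]
width: 0.0234
finger_force: 30.0
```

Call:
{"api": "arm_command", "payload": {
  "plan": [
    {"grip":1,"spin":0,"slide":[0,-0.01,0]},
    {"grip":1,"spin":0,"slide":[0,-0.01,0]},
    {"grip":1,"spin":0,"slide":[0,-0.01,0]},
    {"grip":1,"spin":0,"slide":[0,-0.01,0]},
    {"grip":1,"spin":0,"slide":[0,-0.01,0]},
    {"grip":1,"spin":0,"slide":[0,-0.01,0]},
    {"grip":1,"spin":0,"slide":[0,-0.01,0]},
    {"grip":1,"spin":0,"slide":[0,-0.01,0]},
    {"grip":1,"spin":0,"slide":[0,0,0]},
    {"grip":1,"spin":0,"slide":[0,0,0]}
  ]
}}

```text
time: 26.75
tool_pos: [0.4945, 0.0156, 0.0661]
ee_rot: [3.141, 0.0, 1.592]
wrist_force: [0.8, -0.4, -1.3]
width: 0.0235
finger_force: 30.0
```

Run:
```python
from h import *
crop("side",160,120,360,270,4,"pics/s4.png")
```

```text
(no output)
```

View pics/s4.png

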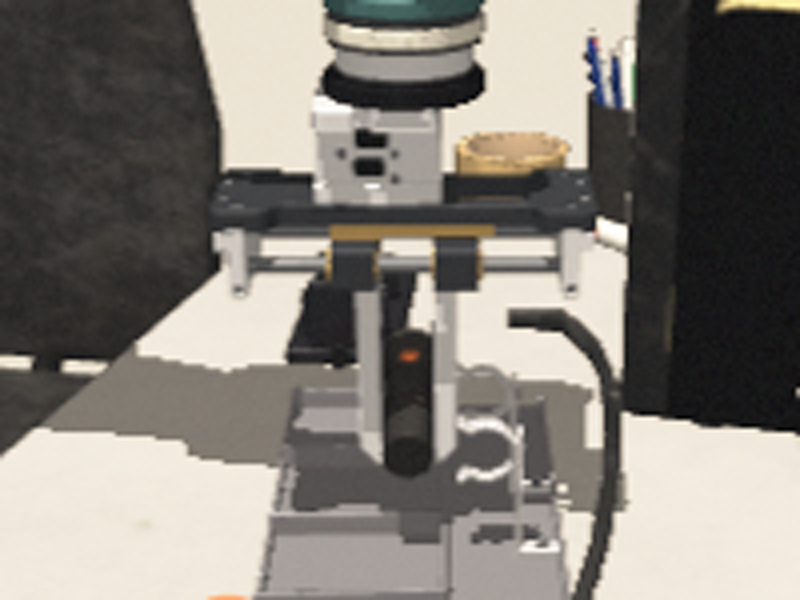

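The torch is out of both clips and level between the fingers at about (408,400). I'm lifting it, turning it to the charger's heading and carrying it over.

Call:
{"api": "arm_command", "payload": {
  "plan": [
    {"grip":1,"spin":0,"slide":[0,0,-0.1]},
    {"grip":1,"spin":0,"slide":[0,0,-0.1]},
    {"grip":1,"spin":0.81,"slide":[0,0,0]},
    {"grip":1,"spin":0,"slide":[0.1014,-0.0244,0]},
    {"grip":1,"spin":0,"slide":[0.1014,-0.0244,0]},
    {"grip":1,"spin":0,"slide":[0.1014,-0.0244,0]},
    {"grip":1,"spin":0,"slide":[0.1014,-0.0244,0]},
    {"grip":1,"spin":0,"slide":[0.1014,-0.0244,0]},
    {"grip":1,"spin":0,"slide":[0,0,0]},
    {"grip":1,"spin":0,"slide":[0,0,0]}
  ]
}}

```text
time: 28.05
tool_pos: [0.446, 0.2715, 0.1657]
ee_rot: [-3.141, 0.001, 1.522]
wrist_force: [-0.4, -0.1, -1.3]
width: 0.0235
finger_force: 30.0
```

Call:
{"api": "arm_command", "payload": {
  "plan": [
    {"grip":1,"spin":0,"slide":[0,0,0]},
    {"grip":1,"spin":0,"slide":[0,0,0]}
  ]
}}

```text
time: 28.3
tool_pos: [0.4464, 0.2707, 0.166]
ee_rot: [3.141, 0.0, 1.519]
wrist_force: [-0.1, 0.2, -2.1]
width: 0.0235
finger_force: 30.0
```

Call:
{"api": "arm_command", "payload": {
  "plan": [
    {"grip":1,"spin":0,"slide":[0.002,0,0.08]},
    {"grip":1,"spin":0,"slide":[0,0,0.08]},
    {"grip":1,"spin":0,"slide":[0,0,0.04]},
    {"grip":1,"spin":0,"slide":[0,0,0.02]},
    {"grip":1,"spin":0,"slide":[0,0,0.01]},
    {"grip":1,"spin":0,"slide":[0,0,0.006]},
    {"grip":1,"spin":0,"slide":[0,0,0]},
    {"grip":1,"spin":0,"slide":[0,0,0]}
  ]
}}

```text
time: 29.3
tool_pos: [0.4465, 0.2731, 0.0487]
ee_rot: [3.14, -0.001, 1.522]
wrist_force: [0.3, -0.1, -0.9]
width: 0.0233
finger_force: 30.0
```

Call:
{"api": "arm_command", "payload": {
  "plan": [
    {"grip":1,"spin":0,"slide":[0,0,0.002]},
    {"grip":1,"spin":0,"slide":[0,0,0.002]},
    {"grip":1,"spin":0,"slide":[0,0,0.001]},
    {"grip":1,"spin":0,"slide":[0,0,0]},
    {"grip":1,"spin":0,"slide":[0,0,0]}
  ]
}}

```text
time: 29.92
tool_pos: [0.4464, 0.2731, 0.0474]
ee_rot: [3.14, -0.001, 1.522]
wrist_force: [-2.9, -1.2, 6.9]
width: 0.0235
finger_force: 30.0
```

Call:
{"api": "arm_command", "payload": {
  "plan": [
    {"grip":0.1,"spin":0,"slide":[0,0,0]},
    {"grip":0.1,"spin":0,"slide":[0,0,0]},
    {"grip":0.1,"spin":0,"slide":[0,0,0]},
    {"grip":0.1,"spin":0,"slide":[0,0,-0.04]},
    {"grip":0.1,"spin":0,"slide":[0,0,-0.1]},
    {"grip":0.1,"spin":0,"slide":[0,0,-0.12]},
    {"grip":0.1,"spin":0,"slide":[0,0,-0.12]}
  ]
}}

```text
time: 30.8
tool_pos: [0.4458, 0.2727, 0.2368]
ee_rot: [-3.141, 0.0, 1.521]
wrist_force: [1.0, 0.5, 0.0]
width: 0.0423
finger_force: 0.0
```

Call:
{"api": "arm_command", "payload": {
  "plan": [
    {"grip":-0.5,"spin":1,"slide":[0,0,0]},
    {"grip":-0.5,"spin":1,"slide":[0,0,0]},
    {"grip":-0.5,"spin":1,"slide":[0,0,0]},
    {"grip":-0.5,"spin":1,"slide":[0,0,0]},
    {"grip":-0.5,"spin":1,"slide":[0,0,0]},
    {"grip":-0.5,"spin":1,"slide":[0,0,0]},
    {"grip":-0.5,"spin":1,"slide":[0,0,0]},
    {"grip":-0.5,"spin":1,"slide":[0,0,0]},
    {"grip":-0.5,"spin":1,"slide":[0,0,0]},
    {"grip":-0.5,"spin":1,"slide":[0,0,0]}
  ]
}}

```text
time: 32.05
tool_pos: [0.446, 0.2728, 0.2351]
ee_rot: [-3.142, 0.0, 0.646]
wrist_force: [-0.1, -0.0, 0.3]
width: 0.0708
finger_force: 0.0
```

Call:
{"api": "arm_command", "payload": {
  "plan": [
    {"grip":-0.5,"spin":1,"slide":[0,0,0]},
    {"grip":-0.5,"spin":1,"slide":[0,0,0]},
    {"grip":-0.5,"spin":1,"slide":[0,0,0]},
    {"grip":-0.5,"spin":1,"slide":[0,0,0]},
    {"grip":-0.5,"spin":1,"slide":[0,0,0]},
    {"grip":-0.5,"spin":1,"slide":[0,0,0]},
    {"grip":-0.5,"spin":0.69,"slide":[0,0,0]},
    {"grip":-0.5,"spin":0,"slide":[0,0,0]}
  ]
}}

```text
time: 33.05
tool_pos: [0.446, 0.2728, 0.2352]
ee_rot: [3.141, 0.0, 0.066]
wrist_force: [0.2, -0.0, -0.1]
width: 0.0706
finger_force: 0.0
```

Call:
{"api": "arm_command", "payload": {
  "plan": [
    {"grip":-0.5,"spin":0,"slide":[-0.032,0.11,0]},
    {"grip":-0.5,"spin":0,"slide":[-0.032,0.11,0]},
    {"grip":-0.5,"spin":0,"slide":[-0.032,0.11,0]},
    {"grip":-0.5,"spin":0,"slide":[-0.032,0.11,0]},
    {"grip":-0.5,"spin":0,"slide":[-0.032,0.11,0]},
    {"grip":-0.5,"spin":0,"slide":[-0.032,0.11,0]},
    {"grip":-0.5,"spin":0,"slide":[-0.032,0.11,0]},
    {"grip":-0.5,"spin":0,"slide":[-0.032,0.11,0]},
    {"grip":-0.5,"spin":0,"slide":[-0.032,0.11,0]},
    {"grip":-0.5,"spin":0,"slide":[-0.032,0.11,0]}
  ]
}}

```text
time: 34.3
tool_pos: [0.3213, -0.2882, 0.2357]
ee_rot: [3.141, -0.001, 0.066]
wrist_force: [0.5, 0.3, -0.2]
width: 0.0708
finger_force: 0.0
```

Call:
{"api": "arm_command", "payload": {
  "plan": [
    {"grip":-0.5,"spin":0,"slide":[-0.032,0.11,0]},
    {"grip":-0.5,"spin":0,"slide":[-0.032,0.108,0]},
    {"grip":-0.5,"spin":0,"slide":[0,0,0]},
    {"grip":-0.5,"spin":0,"slide":[0,0,0]},
    {"grip":-0.5,"spin":0,"slide":[0,0,0]},
    {"grip":-0.5,"spin":0,"slide":[0,0,0]}
  ]
}}

```text
time: 35.05
tool_pos: [0.2978, -0.3962, 0.236]
ee_rot: [3.141, -0.001, 0.067]
wrist_force: [-0.1, -0.1, 0.4]
width: 0.0704
finger_force: 0.0
```

Run:
```python
from h import *
a=snapshot("top")[185:310,180:450,::-1]; b=snapshot("side")[140:260,200:300,::-1]
A=cv2.resize(a,None,fx=2.9,fy=2.9,interpolation=cv2.INTER_CUBIC)
B=cv2.resize(b,None,fx=3.5,fy=2.9*0+1.9,interpolation=cv2.INTER_CUBIC)
c=snapshot("top")[215:260,180:255,::-1]
C=cv2.resize(c,None,fx=4.8,fy=4.8,interpolation=cv2.INTER_CUBIC)
W=np.zeros((600,790,3),np.uint8);W[:A.shape[0],:A.shape[1]]=A[:,:790];W[365:365+B.shape[0],:350]=B;W[365:365+C.shape[0],400:400+C.shape[1]]=C
cv2.imwrite("pics/m5.png",W); o=sensors.get_obs();print(o['tool_pos'],o['ee_rot'])
```

```text
[ 0.29758636 -0.39661129  0.23583014] [ 3.14092817e+00 -3.73345026e-04  6.62095614e-02]
```

View pics/m5.png

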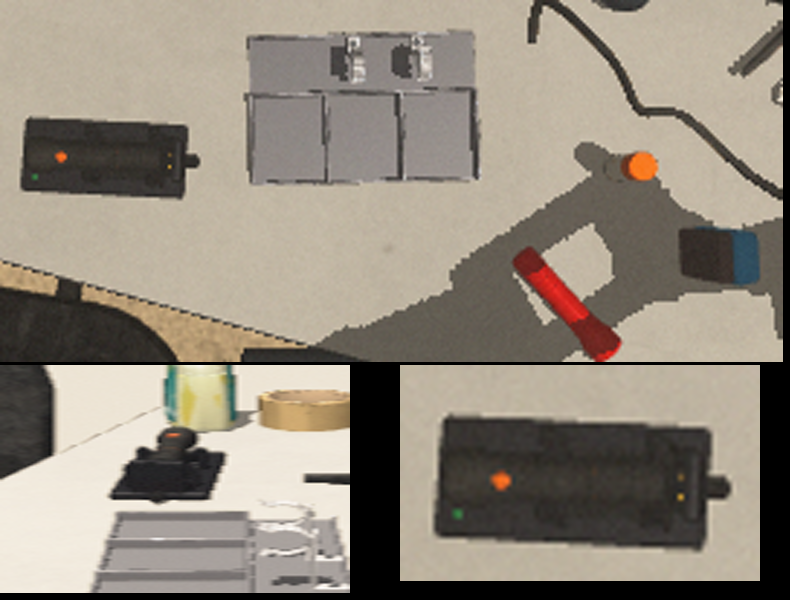

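The torch lies along the cradle with its head and switch to the left, at composite (501,481), and its tail to the pins. I'll check the fit numerically.

Run:
```python
from h import *
def sw(n,box):
    im=snapshot(n).astype(float);x0,y0,x1,y1=box;s=im[y0:y1,x0:x1];w=np.clip(s[:,:,0]-s[:,:,2]-60,0,None)
    yy,xx=np.mgrid[y0:y1,x0:x1];return (w*xx).sum()/w.sum(),(w*yy).sum()/w.sum()
t=sw("top",(190,230,212,248));s=sw("side",(243,170,257,183))
P=tri(t,s);print(t,s,P,proj("top",P),proj("side",P),atz("top",[t],.0525))
c=np.array([.4472,.2935]);a=np.pi/2-.049
for Q in(P,atz("top",[t],.0525)[0]): print(((Q[:2]-c)@[np.cos(a),np.sin(a)]).round(4),((Q[:2]-c)@[-np.sin(a),np.cos(a)]).round(4))
```

```text
(np.float64(200.63976210705184), np.float64(238.6355140186916)) (np.float64(249.97002141327624), np.float64(174.75374732334046)) [0.44765875 0.32771101 0.05637578] [[200.61176989 238.27944742]] [[249.61006512 174.77755812]] [[0.44679564 0.32835406 0.0525    ]]
0.0342 0.0012
0.0348 0.0021
```

Run:
```python
from h import *
im=np.mean([snapshot("top")[215:260,182:254,::-1].astype(float) for _ in range(4)],0)
g=np.clip(im*4-60,0,255).astype(np.uint8)
cv2.imwrite("pics/e6.png",cv2.resize(g,None,fx=10,fy=10,interpolation=cv2.INTER_CUBIC))
c=np.array([.4472,.2935]);a=np.pi/2-.049
for x,z in((.063,.04),(.0665,.04),(-.062,.04),(-.0585,.04),(-.07,.04),(-.067,.04)):
    q=proj("top",np.r_[c+x*np.array([np.cos(a),np.sin(a)]),z])[0]; print(x,((q-[182,215]+.5)*10).round())
```

```text
0.063 [ 99. 230.]
0.0665 [ 86. 229.]
-0.062 [550. 254.]
-0.0585 [537. 253.]
-0.07 [578. 255.]
-0.067 [568. 255.]
```

View pics/e6.png

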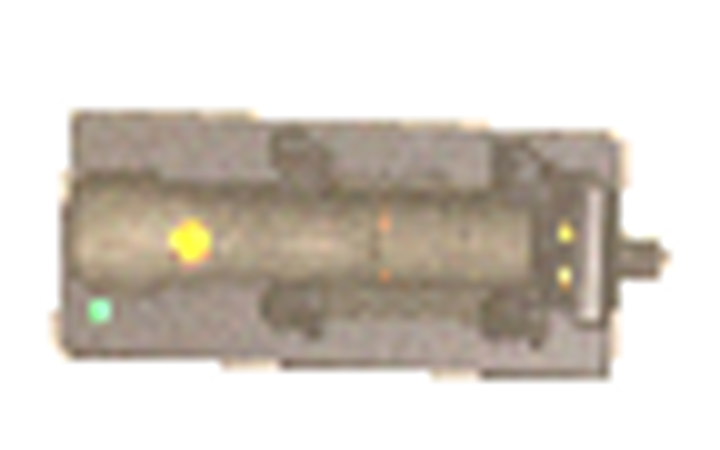

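The enhanced view puts the lens at about x=75, the tail at 533 and the pin tips at 565. For a centred torch the lens and tail would be at 99 and 550. The torch therefore sits about 4-5 mm too far from the pins, so I'll regrip it and shift it 4 mm.

Call:
{"api": "arm_command", "payload": {
  "plan": [
    {"grip":-0.5,"spin":0,"slide":[0.032,-0.11,0]},
    {"grip":-0.5,"spin":0,"slide":[0.032,-0.11,0]},
    {"grip":-0.5,"spin":0,"slide":[0.032,-0.11,0]},
    {"grip":-0.5,"spin":0,"slide":[0.032,-0.11,0]},
    {"grip":-0.5,"spin":0,"slide":[0.032,-0.11,0]},
    {"grip":-0.5,"spin":0,"slide":[0.032,-0.11,0]},
    {"grip":-0.5,"spin":0,"slide":[0.032,-0.11,0]},
    {"grip":-0.5,"spin":0,"slide":[0.032,-0.11,0]},
    {"grip":-0.5,"spin":0,"slide":[0.032,-0.11,0]},
    {"grip":-0.5,"spin":0,"slide":[0.032,-0.11,0]}
  ]
}}

```text
time: 36.75
tool_pos: [0.4213, 0.1639, 0.2357]
ee_rot: [3.141, -0.001, 0.065]
wrist_force: [0.4, -1.1, -0.1]
width: 0.0706
finger_force: 0.0
```

Call:
{"api": "arm_command", "payload": {
  "plan": [
    {"grip":-0.5,"spin":0,"slide":[0.032,-0.11,0]},
    {"grip":-0.1,"spin":0,"slide":[0.032,-0.108,0]},
    {"grip":-0.1,"spin":-1,"slide":[0,0,0]},
    {"grip":-0.1,"spin":-1,"slide":[0,0,0]},
    {"grip":-0.1,"spin":-1,"slide":[0,0,0]},
    {"grip":-0.1,"spin":-1,"slide":[0,0,0]},
    {"grip":-0.1,"spin":-1,"slide":[0,0,0]},
    {"grip":-0.1,"spin":-1,"slide":[0,0,0]},
    {"grip":-0.1,"spin":-1,"slide":[0,0,0]},
    {"grip":-0.1,"spin":-1,"slide":[0,0,0]}
  ]
}}

```text
time: 38.0
tool_pos: [0.4461, 0.2728, 0.2354]
ee_rot: [3.142, 0.0, 0.766]
wrist_force: [0.3, -0.2, -0.1]
width: 0.0515
finger_force: 0.0
```

Call:
{"api": "arm_command", "payload": {
  "plan": [
    {"grip":-0.1,"spin":-1,"slide":[0,0,0]},
    {"grip":-0.1,"spin":-1,"slide":[0,0,0]},
    {"grip":-0.1,"spin":-1,"slide":[0,0,0]},
    {"grip":-0.1,"spin":-1,"slide":[0,0,0]},
    {"grip":-0.1,"spin":-1,"slide":[0,0,0]},
    {"grip":-0.1,"spin":-1,"slide":[0,0,0]},
    {"grip":-0.1,"spin":-1,"slide":[0,0,0]},
    {"grip":-0.1,"spin":-1,"slide":[0,0,0]},
    {"grip":-0.1,"spin":-0.69,"slide":[0,0,0]},
    {"grip":-0.1,"spin":0,"slide":[0,0,0]}
  ]
}}

```text
time: 39.25
tool_pos: [0.4461, 0.2728, 0.2354]
ee_rot: [-3.141, 0.0, 1.521]
wrist_force: [0.4, 0.1, -0.4]
width: 0.0515
finger_force: 0.0
```

Call:
{"api": "arm_command", "payload": {
  "plan": [
    {"grip":-0.1,"spin":0,"slide":[0,0,0.12]},
    {"grip":-0.1,"spin":0,"slide":[0,0,0.12]},
    {"grip":-0.1,"spin":0,"slide":[0,0,0.08]},
    {"grip":-0.1,"spin":0,"slide":[0,0,0.055]},
    {"grip":-0.1,"spin":0,"slide":[0,0,0]},
    {"grip":-0.1,"spin":0,"slide":[0,0,0]},
    {"grip":1,"spin":0,"slide":[0,0,0]},
    {"grip":1,"spin":0,"slide":[0,0,0]},
    {"grip":1,"spin":0,"slide":[0,0,0]},
    {"grip":1,"spin":0,"slide":[0,0,0]}
  ]
}}

```text
time: 40.5
tool_pos: [0.4457, 0.273, 0.0485]
ee_rot: [-3.141, -0.0, 1.522]
wrist_force: [-3.3, 0.0, 2.6]
width: 0.0232
finger_force: 29.9
```

Call:
{"api": "arm_command", "payload": {
  "plan": [
    {"grip":1,"spin":0,"slide":[0,0,-0.004]},
    {"grip":1,"spin":0,"slide":[0,0,-0.004]},
    {"grip":1,"spin":0,"slide":[-0.004,0,0]},
    {"grip":1,"spin":0,"slide":[-0.004,0,0]},
    {"grip":1,"spin":0,"slide":[0,0,0]},
    {"grip":1,"spin":0,"slide":[0,0,0.004]},
    {"grip":1,"spin":0,"slide":[0,0,0.004]},
    {"grip":1,"spin":0,"slide":[0,0,0]},
    {"grip":1,"spin":0,"slide":[0,0,0]}
  ]
}}

```text
time: 41.62
tool_pos: [0.4458, 0.2689, 0.0487]
ee_rot: [3.141, 0.0, 1.522]
wrist_force: [-2.2, -1.8, 5.0]
width: 0.0234
finger_force: 29.9
```

Released in the same contact state, 4 mm nearer the pins. Now opening, retreating and returning to the tape.

Call:
{"api": "arm_command", "payload": {
  "plan": [
    {"grip":0.1,"spin":0,"slide":[0,0,0]},
    {"grip":0.1,"spin":0,"slide":[0,0,0]},
    {"grip":0.1,"spin":0,"slide":[0,0,0]},
    {"grip":0.1,"spin":0,"slide":[0,0,-0.04]},
    {"grip":0.1,"spin":0,"slide":[0,0,-0.1]},
    {"grip":0.1,"spin":0,"slide":[0,0,-0.12]},
    {"grip":0.1,"spin":0,"slide":[0,0,-0.115]},
    {"grip":-0.5,"spin":1,"slide":[0,0,0]},
    {"grip":-0.5,"spin":1,"slide":[0,0,0]},
    {"grip":-0.5,"spin":1,"slide":[0,0,0]}
  ]
}}

```text
time: 42.88
tool_pos: [0.4459, 0.2689, 0.2354]
ee_rot: [3.141, -0.0, 1.257]
wrist_force: [0.2, 0.1, -0.7]
width: 0.0684
finger_force: 0.0
```

Call:
{"api": "arm_command", "payload": {
  "plan": [
    {"grip":-0.5,"spin":1,"slide":[0,0,0]},
    {"grip":-0.5,"spin":1,"slide":[0,0,0]},
    {"grip":-0.5,"spin":1,"slide":[0,0,0]},
    {"grip":-0.5,"spin":1,"slide":[0,0,0]},
    {"grip":-0.5,"spin":1,"slide":[0,0,0]},
    {"grip":-0.5,"spin":1,"slide":[0,0,0]},
    {"grip":-0.5,"spin":1,"slide":[0,0,0]},
    {"grip":-0.5,"spin":1,"slide":[0,0,0]},
    {"grip":-0.5,"spin":1,"slide":[0,0,0]},
    {"grip":-0.5,"spin":1,"slide":[0,0,0]}
  ]
}}

```text
time: 44.12
tool_pos: [0.4459, 0.2689, 0.2352]
ee_rot: [3.142, 0.0, 0.384]
wrist_force: [0.3, -0.8, -0.2]
width: 0.0702
finger_force: 0.0
```

Call:
{"api": "arm_command", "payload": {
  "plan": [
    {"grip":-0.5,"spin":1,"slide":[0,0,0]},
    {"grip":-0.5,"spin":1,"slide":[0,0,0]},
    {"grip":-0.5,"spin":1,"slide":[0,0,0]},
    {"grip":-0.5,"spin":0.69,"slide":[0,0,0]},
    {"grip":-0.5,"spin":0,"slide":[0,0,0]}
  ]
}}

```text
time: 44.75
tool_pos: [0.4458, 0.2689, 0.2352]
ee_rot: [3.141, 0.0, 0.066]
wrist_force: [0.2, 0.4, 0.0]
width: 0.0708
finger_force: 0.0
```

Call:
{"api": "arm_command", "payload": {
  "plan": [
    {"grip":-0.5,"spin":0,"slide":[-0.032,0.11,0]},
    {"grip":-0.5,"spin":0,"slide":[-0.032,0.11,0]},
    {"grip":-0.5,"spin":0,"slide":[-0.032,0.11,0]},
    {"grip":-0.5,"spin":0,"slide":[-0.032,0.11,0]},
    {"grip":-0.5,"spin":0,"slide":[-0.032,0.11,0]},
    {"grip":-0.5,"spin":0,"slide":[-0.032,0.11,0]},
    {"grip":-0.5,"spin":0,"slide":[-0.032,0.11,0]},
    {"grip":-0.5,"spin":0,"slide":[-0.032,0.11,0]},
    {"grip":-0.5,"spin":0,"slide":[-0.032,0.11,0]},
    {"grip":-0.5,"spin":0,"slide":[-0.032,0.11,0]}
  ]
}}

```text
time: 46.0
tool_pos: [0.3212, -0.2922, 0.2357]
ee_rot: [3.141, -0.001, 0.066]
wrist_force: [0.2, 0.2, -0.2]
width: 0.0705
finger_force: 0.0
```

Call:
{"api": "arm_command", "payload": {
  "plan": [
    {"grip":-0.5,"spin":0,"slide":[-0.032,0.11,0]},
    {"grip":-0.5,"spin":0,"slide":[-0.03,0.1,0]},
    {"grip":-0.5,"spin":0,"slide":[0,0,0]},
    {"grip":-0.5,"spin":0,"slide":[0,0,0]},
    {"grip":-0.5,"spin":0,"slide":[0,0,0]},
    {"grip":-0.5,"spin":0,"slide":[0,0,0]}
  ]
}}

```text
time: 46.75
tool_pos: [0.2983, -0.3962, 0.2359]
ee_rot: [3.141, -0.0, 0.067]
wrist_force: [0.7, -0.3, 0.2]
width: 0.0701
finger_force: 0.0
```

Run:
```python
from h import *
im=np.mean([snapshot("top")[215:260,182:254,::-1].astype(float) for _ in range(4)],0)
g=np.clip(im*4-60,0,255).astype(np.uint8)
g=cv2.resize(g,None,fx=8,fy=8,interpolation=cv2.INTER_CUBIC)
s=np.clip(snapshot("side")[155:195,225:275,::-1].astype(float)*3-30,0,255).astype(np.uint8)
s=cv2.resize(s,None,fx=5.5,fy=5.5,interpolation=cv2.INTER_CUBIC)
W=np.zeros((590,580,3),np.uint8);W[:g.shape[0],:g.shape[1]]=g;W[365:365+s.shape[0],:s.shape[1]]=s
cv2.imwrite("pics/e7.png",W);o=sensors.get_obs();print(o['tool_pos'],o['ee_rot'])
```

```text
[ 0.29795398 -0.3968024   0.23564922] [ 3.14124865e+00 -1.80174190e-04  6.56586853e-02]
```

View pics/e7.png

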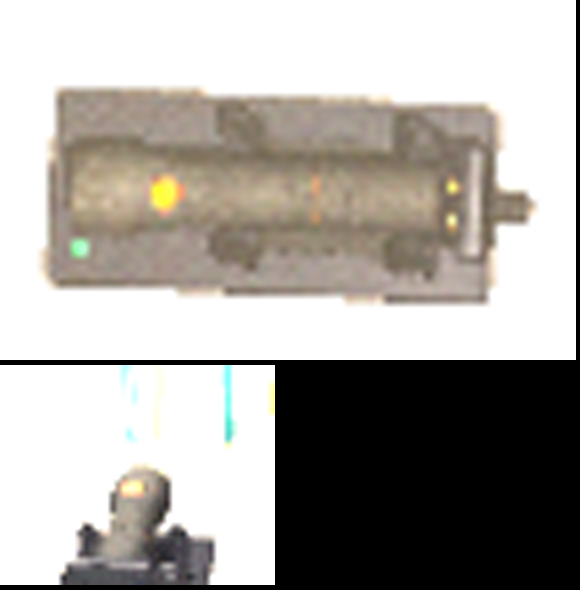

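The tail is now at x≈440, close to the pins at 453, which is centred to about 1 mm, and the torch is seated between the vees. Next is the tape.

Call:
{"api": "arm_command", "payload": {
  "plan": [
    {"grip":-0.5,"spin":0,"slide":[0,0,0.12]},
    {"grip":-0.5,"spin":0,"slide":[0,0,0.12]},
    {"grip":-0.5,"spin":0,"slide":[0,0,0.09]},
    {"grip":-0.5,"spin":0,"slide":[0,0,0.05]},
    {"grip":-0.5,"spin":0,"slide":[0,0,0]},
    {"grip":-0.5,"spin":0,"slide":[0,0,0]},
    {"grip":1,"spin":0,"slide":[0,0,0]},
    {"grip":1,"spin":0,"slide":[0,0,0]},
    {"grip":1,"spin":0,"slide":[0,0,0]},
    {"grip":1,"spin":0,"slide":[0,0,0]}
  ]
}}

```text
time: 48.25
tool_pos: [0.2978, -0.3972, 0.0457]
ee_rot: [3.141, -0.0, 0.065]
wrist_force: [0.1, -0.9, 0.8]
width: 0.0339
finger_force: 2.8
```

Call:
{"api": "arm_command", "payload": {
  "plan": [
    {"grip":1,"spin":0,"slide":[0,0,0]},
    {"grip":1,"spin":0,"slide":[0,0,0]},
    {"grip":1,"spin":0,"slide":[0,0,-0.05]},
    {"grip":1,"spin":0,"slide":[0,0,-0.1]},
    {"grip":1,"spin":0,"slide":[0,0,-0.12]},
    {"grip":1,"spin":0,"slide":[0,0,-0.11]},
    {"grip":1,"spin":0,"slide":[0,0,0]},
    {"grip":1,"spin":0,"slide":[0,0,0]}
  ]
}}

```text
time: 49.25
tool_pos: [0.2974, -0.3965, 0.2337]
ee_rot: [-3.139, 0.001, 0.065]
wrist_force: [-0.1, -0.1, -2.9]
width: 0.0338
finger_force: 30.0
```

Call:
{"api": "arm_command", "payload": {
  "plan": [
    {"grip":1,"spin":0,"slide":[0.044,-0.11,0]},
    {"grip":1,"spin":0,"slide":[0.044,-0.11,0]},
    {"grip":1,"spin":0,"slide":[0.044,-0.11,0]},
    {"grip":1,"spin":0,"slide":[0.044,-0.11,0]},
    {"grip":1,"spin":0,"slide":[0.044,-0.11,0]},
    {"grip":1,"spin":0,"slide":[0.044,-0.11,0]},
    {"grip":1,"spin":0,"slide":[0.044,-0.11,0]},
    {"grip":1,"spin":0,"slide":[0.044,-0.11,0]},
    {"grip":1,"spin":0,"slide":[0.044,-0.11,0]},
    {"grip":1,"spin":0,"slide":[0,0,0]}
  ]
}}

```text
time: 50.5
tool_pos: [0.4619, 0.1131, 0.2314]
ee_rot: [-3.141, 0.007, 0.072]
wrist_force: [0.1, -1.0, -2.7]
width: 0.034
finger_force: 30.0
```

Call:
{"api": "arm_command", "payload": {
  "plan": [
    {"grip":1,"spin":0,"slide":[0,0,0]},
    {"grip":1,"spin":0,"slide":[0,0,0]},
    {"grip":1,"spin":0,"slide":[0,0,0]},
    {"grip":1,"spin":0,"slide":[0,0,0.12]},
    {"grip":1,"spin":0,"slide":[0,0,0.12]},
    {"grip":1,"spin":0,"slide":[0,0,0.08]},
    {"grip":1,"spin":0,"slide":[0,0,0.04]},
    {"grip":1,"spin":0,"slide":[0,0,0]},
    {"grip":1,"spin":0,"slide":[0,0,0]},
    {"grip":1,"spin":0,"slide":[0,0,0]}
  ]
}}

```text
time: 51.75
tool_pos: [0.4645, 0.1096, 0.0573]
ee_rot: [-3.141, -0.004, 0.065]
wrist_force: [-0.4, 0.1, -1.2]
width: 0.0341
finger_force: 30.0
```

Call:
{"api": "arm_command", "payload": {
  "plan": [
    {"grip":1,"spin":0,"slide":[-0.001,0,0.008]},
    {"grip":1,"spin":0,"slide":[0,0,0.002]},
    {"grip":1,"spin":0,"slide":[0,0,0]},
    {"grip":1,"spin":0,"slide":[0,0,0.002]},
    {"grip":1,"spin":0,"slide":[0,0,0]},
    {"grip":1,"spin":0,"slide":[0,0,0]}
  ]
}}

```text
time: 52.5
tool_pos: [0.4629, 0.1097, 0.0497]
ee_rot: [3.142, -0.001, 0.065]
wrist_force: [-0.4, -0.3, 0.5]
width: 0.0337
finger_force: 30.0
```

Call:
{"api": "arm_command", "payload": {
  "plan": [
    {"grip":1,"spin":0,"slide":[0,0,0.001]},
    {"grip":1,"spin":0,"slide":[0,0,0]},
    {"grip":-0.5,"spin":0,"slide":[0,0,0]},
    {"grip":-0.5,"spin":0,"slide":[0,0,0]},
    {"grip":-0.5,"spin":0,"slide":[0,0,0]},
    {"grip":-0.5,"spin":0,"slide":[0,0,-0.06]},
    {"grip":-0.5,"spin":0,"slide":[0,0,-0.1]},
    {"grip":-0.5,"spin":0,"slide":[0,0,-0.12]},
    {"grip":-0.5,"spin":0,"slide":[0,0,-0.1]},
    {"grip":-0.5,"spin":0.49,"slide":[0,0,0]}
  ]
}}

```text
time: 53.75
tool_pos: [0.4651, 0.1099, 0.2446]
ee_rot: [-3.141, -0.011, 0.021]
wrist_force: [-0.4, 0.0, 0.2]
width: 0.0708
finger_force: 0.0
```

Call:
{"api": "arm_command", "payload": {
  "plan": [
    {"grip":-0.5,"spin":0,"slide":[-0.0287,0.0994,0]},
    {"grip":-0.5,"spin":0,"slide":[-0.0287,0.0994,0]},
    {"grip":-0.5,"spin":0,"slide":[-0.0287,0.0994,0]},
    {"grip":-0.5,"spin":0,"slide":[-0.0287,0.0994,0]},
    {"grip":-0.5,"spin":0,"slide":[-0.0287,0.0994,0]},
    {"grip":-0.5,"spin":0,"slide":[-0.0287,0.0994,0]},
    {"grip":-0.5,"spin":0,"slide":[-0.0287,0.0994,0]},
    {"grip":-0.5,"spin":0,"slide":[-0.0287,0.0994,0]},
    {"grip":-0.5,"spin":0,"slide":[0,0,0]},
    {"grip":-0.5,"spin":0,"slide":[0,0,0]}
  ]
}}

```text
time: 55.0
tool_pos: [0.3568, -0.29, 0.2387]
ee_rot: [-3.141, 0.0, 0.022]
wrist_force: [-0.4, -0.1, -0.2]
width: 0.0708
finger_force: 0.0
```

Call:
{"api": "arm_command", "payload": {
  "plan": [
    {"grip":-0.5,"spin":0,"slide":[0,0,0]},
    {"grip":-0.5,"spin":0,"slide":[0,0,0]}
  ]
}}

```text
time: 55.25
tool_pos: [0.3572, -0.2894, 0.2392]
ee_rot: [3.141, -0.0, 0.024]
wrist_force: [0.2, -0.2, -0.5]
width: 0.0703
finger_force: 0.0
```

Call:
{"api": "arm_command", "payload": {
  "plan": [
    {"grip":-0.5,"spin":0,"slide":[0,0,0.12]},
    {"grip":-0.5,"spin":0,"slide":[0,0,0.1]},
    {"grip":-0.5,"spin":0,"slide":[0,0,0.06]},
    {"grip":-0.5,"spin":0,"slide":[0,0,0.032]},
    {"grip":-0.5,"spin":0,"slide":[0,0,0]},
    {"grip":-0.5,"spin":0,"slide":[0,0,0]},
    {"grip":1,"spin":0,"slide":[0,0,0]},
    {"grip":1,"spin":0,"slide":[0,0,0]},
    {"grip":1,"spin":0,"slide":[0,0,0]},
    {"grip":1,"spin":0,"slide":[0,0,0]}
  ]
}}

```text
time: 56.5
tool_pos: [0.3568, -0.2905, 0.0832]
ee_rot: [3.141, -0.0, 0.022]
wrist_force: [-0.9, -0.5, 1.0]
width: 0.0371
finger_force: 30.0
```

Call:
{"api": "arm_command", "payload": {
  "plan": [
    {"grip":1,"spin":0,"slide":[0,0,0]},
    {"grip":1,"spin":0,"slide":[0,0,-0.06]},
    {"grip":1,"spin":0,"slide":[0,0,-0.12]},
    {"grip":1,"spin":0,"slide":[0,0,-0.12]},
    {"grip":1,"spin":0,"slide":[0,0,0]},
    {"grip":1,"spin":0,"slide":[0,0,0]},
    {"grip":1,"spin":0,"slide":[0,0,0]}
  ]
}}

```text
time: 57.38
tool_pos: [0.356, -0.2897, 0.2306]
ee_rot: [-3.138, 0.003, 0.022]
wrist_force: [0.1, -0.5, -0.2]
width: 0.037
finger_force: 30.0
```

Call:
{"api": "arm_command", "payload": {
  "plan": [
    {"grip":1,"spin":0,"slide":[0.033,-0.0935,0]},
    {"grip":1,"spin":0,"slide":[0.033,-0.0935,0]},
    {"grip":1,"spin":0,"slide":[0.033,-0.0935,0]},
    {"grip":1,"spin":0,"slide":[0.033,-0.0935,0]},
    {"grip":1,"spin":0,"slide":[0.033,-0.0935,0]},
    {"grip":1,"spin":0,"slide":[0.033,-0.0935,0]},
    {"grip":1,"spin":0,"slide":[0.033,-0.0935,0]},
    {"grip":1,"spin":0,"slide":[0,0,0]},
    {"grip":1,"spin":0,"slide":[0,0,0]},
    {"grip":1,"spin":0,"slide":[0,0,0]}
  ]
}}

```text
time: 58.62
tool_pos: [0.4645, 0.0382, 0.2323]
ee_rot: [3.141, 0.001, 0.02]
wrist_force: [0.1, 0.3, -0.3]
width: 0.0366
finger_force: 30.0
```

Call:
{"api": "arm_command", "payload": {
  "plan": [
    {"grip":1,"spin":0,"slide":[0,0,0.1]},
    {"grip":1,"spin":0,"slide":[0,0,0.1]},
    {"grip":1,"spin":0,"slide":[0,0,0.06]},
    {"grip":1,"spin":0,"slide":[0,0,0.024]},
    {"grip":1,"spin":0,"slide":[0,0,0]},
    {"grip":1,"spin":0,"slide":[0,0,0]},
    {"grip":1,"spin":0,"slide":[0,0,0]}
  ]
}}

```text
time: 59.5
tool_pos: [0.4661, 0.0392, 0.0926]
ee_rot: [3.141, -0.003, 0.022]
wrist_force: [0.6, 0.6, -0.4]
width: 0.037
finger_force: 30.0
```

Call:
{"api": "arm_command", "payload": {
  "plan": [
    {"grip":1,"spin":0,"slide":[-0.001,0,0.006]},
    {"grip":1,"spin":0,"slide":[0,0,0]},
    {"grip":1,"spin":0,"slide":[0,0,0.002]},
    {"grip":1,"spin":0,"slide":[0,0,0.001]},
    {"grip":1,"spin":0,"slide":[0,0,0]},
    {"grip":1,"spin":0,"slide":[0,0,0]}
  ]
}}

```text
time: 60.25
tool_pos: [0.4646, 0.0394, 0.0871]
ee_rot: [3.142, -0.001, 0.022]
wrist_force: [-2.2, 1.1, 5.3]
width: 0.037
finger_force: 30.0
```

Call:
{"api": "arm_command", "payload": {
  "plan": [
    {"grip":-0.25,"spin":0,"slide":[0,0,0]},
    {"grip":-0.25,"spin":0,"slide":[0,0,0]},
    {"grip":-0.25,"spin":0,"slide":[0,0,-0.06]},
    {"grip":-0.25,"spin":0,"slide":[0,0,-0.12]},
    {"grip":-0.25,"spin":0,"slide":[0,0,-0.12]},
    {"grip":-0.1,"spin":0,"slide":[-0.012,0.1,0]},
    {"grip":-0.1,"spin":0,"slide":[-0.012,0.1,0]},
    {"grip":-0.1,"spin":0,"slide":[-0.012,0.1,0]},
    {"grip":-0.1,"spin":0,"slide":[-0.012,0.1,0]},
    {"grip":-0.1,"spin":0,"slide":[-0.012,0.1,0]}
  ]
}}

```text
time: 61.5
tool_pos: [0.4396, -0.2129, 0.236]
ee_rot: [-3.141, 0.0, 0.022]
wrist_force: [1.1, 0.1, 0.1]
width: 0.0517
finger_force: 0.0
```

Call:
{"api": "arm_command", "payload": {
  "plan": [
    {"grip":-0.1,"spin":0,"slide":[0,0,0]},
    {"grip":-0.1,"spin":0,"slide":[0,0,0]},
    {"grip":-0.1,"spin":0,"slide":[0,0,0]},
    {"grip":-0.1,"spin":0,"slide":[0,0,0]}
  ]
}}

```text
time: 62.0
tool_pos: [0.4403, -0.2102, 0.2366]
ee_rot: [3.141, -0.0, 0.024]
wrist_force: [-1.5, -0.6, -0.2]
width: 0.0519
finger_force: 0.0
```

Call:
{"api": "arm_command", "payload": {
  "plan": [
    {"grip":-0.1,"spin":0,"slide":[0,0,0.12]},
    {"grip":-0.1,"spin":0,"slide":[0,0,0.1]},
    {"grip":-0.1,"spin":0,"slide":[0,0,0.07]},
    {"grip":-0.1,"spin":0,"slide":[0,0,0.038]},
    {"grip":-0.1,"spin":0,"slide":[0,0,0]},
    {"grip":-0.1,"spin":0,"slide":[0,0,0]},
    {"grip":1,"spin":0,"slide":[0,0,0]},
    {"grip":1,"spin":0,"slide":[0,0,0]},
    {"grip":1,"spin":0,"slide":[0,0,0]},
    {"grip":1,"spin":0,"slide":[0,0,0]}
  ]
}}

```text
time: 63.25
tool_pos: [0.4403, -0.2115, 0.073]
ee_rot: [3.141, -0.001, 0.022]
wrist_force: [-0.5, 0.3, 2.1]
width: 0.0261
finger_force: 30.0
```

Call:
{"api": "arm_command", "payload": {
  "plan": [
    {"grip":1,"spin":0,"slide":[0,0,0]},
    {"grip":1,"spin":0,"slide":[0,0,-0.06]},
    {"grip":1,"spin":0,"slide":[0,0,-0.12]},
    {"grip":1,"spin":0,"slide":[0,0,-0.12]},
    {"grip":1,"spin":0,"slide":[0,0,0]},
    {"grip":1,"spin":0,"slide":[0,0,0]}
  ]
}}

```text
time: 64.0
tool_pos: [0.4397, -0.2111, 0.2216]
ee_rot: [-3.141, 0.001, 0.022]
wrist_force: [-0.2, -1.0, -1.1]
width: 0.0259
finger_force: 30.0
```

Call:
{"api": "arm_command", "payload": {
  "plan": [
    {"grip":1,"spin":0,"slide":[0.0185,-0.0864,0]},
    {"grip":1,"spin":0,"slide":[0.0185,-0.0864,0]},
    {"grip":1,"spin":0,"slide":[0.0185,-0.0864,0]},
    {"grip":1,"spin":0,"slide":[0.0185,-0.0864,0]},
    {"grip":1,"spin":0,"slide":[0,0,0]},
    {"grip":1,"spin":0,"slide":[0,0,0]},
    {"grip":1,"spin":0,"slide":[0,0,0]}
  ]
}}

```text
time: 64.88
tool_pos: [0.4727, -0.0387, 0.2215]
ee_rot: [3.141, 0.002, 0.021]
wrist_force: [-0.1, 0.3, -0.6]
width: 0.0255
finger_force: 30.0
```

Call:
{"api": "arm_command", "payload": {
  "plan": [
    {"grip":1,"spin":0,"slide":[0,0,0.1]},
    {"grip":1,"spin":0,"slide":[0,0,0.1]},
    {"grip":1,"spin":0,"slide":[0,0,0.06]},
    {"grip":1,"spin":0,"slide":[0,0,0.022]},
    {"grip":1,"spin":0,"slide":[0,0,0]},
    {"grip":1,"spin":0,"slide":[0,0,0]},
    {"grip":1,"spin":0,"slide":[0,0,0]}
  ]
}}

```text
time: 65.75
tool_pos: [0.4743, -0.038, 0.0831]
ee_rot: [3.141, -0.003, 0.022]
wrist_force: [1.1, 1.0, -0.4]
width: 0.0258
finger_force: 30.0
```

Call:
{"api": "arm_command", "payload": {
  "plan": [
    {"grip":1,"spin":0,"slide":[-0.001,0,0.006]},
    {"grip":1,"spin":0,"slide":[0,0,0]},
    {"grip":1,"spin":0,"slide":[0,0,0.002]},
    {"grip":1,"spin":0,"slide":[0,0,0.002]},
    {"grip":1,"spin":0,"slide":[0,0,0]},
    {"grip":1,"spin":0,"slide":[0,0,0]}
  ]
}}

```text
time: 66.5
tool_pos: [0.4729, -0.0377, 0.077]
ee_rot: [3.142, -0.001, 0.022]
wrist_force: [-1.2, -0.0, 5.6]
width: 0.0261
finger_force: 30.0
```

Contact. I'm releasing, rising and moving away toward the right.

Call:
{"api": "arm_command", "payload": {
  "plan": [
    {"grip":0.05,"spin":0,"slide":[0,0,0]},
    {"grip":0.05,"spin":0,"slide":[0,0,0]},
    {"grip":0.05,"spin":0,"slide":[0,0,-0.06]},
    {"grip":0.05,"spin":0,"slide":[0,0,-0.12]},
    {"grip":0.05,"spin":0,"slide":[0,0,-0.12]},
    {"grip":0.05,"spin":0,"slide":[-0.06,0.1,0]},
    {"grip":0.05,"spin":0,"slide":[-0.06,0.1,0]},
    {"grip":0.05,"spin":0,"slide":[-0.06,0.1,0]},
    {"grip":0.05,"spin":0,"slide":[-0.06,0.1,0]},
    {"grip":0.05,"spin":0,"slide":[-0.06,0.1,0]}
  ]
}}

```text
time: 67.75
tool_pos: [0.3271, -0.2924, 0.2262]
ee_rot: [3.141, -0.0, 0.022]
wrist_force: [1.0, -0.6, -0.2]
width: 0.0445
finger_force: 0.0
```

Call:
{"api": "arm_command", "payload": {
  "plan": [
    {"grip":0.05,"spin":0,"slide":[-0.04,0.1,0]},
    {"grip":0.05,"spin":0,"slide":[0,0.1,0]},
    {"grip":0.05,"spin":0,"slide":[0,0.1,0]},
    {"grip":0.05,"spin":0,"slide":[0,0,0]},
    {"grip":0.05,"spin":0,"slide":[0,0,0]},
    {"grip":0.05,"spin":0,"slide":[0,0,0]}
  ]
}}

```text
time: 68.5
tool_pos: [0.3118, -0.4404, 0.2268]
ee_rot: [3.141, -0.0, 0.023]
wrist_force: [0.3, -0.4, 0.0]
width: 0.0443
finger_force: 0.0
```

Run:
```python
from h import *
T=snapshot("top");S=snapshot("side")
a=cv2.resize(np.ascontiguousarray(T[185:260,180:355,::-1]),None,fx=4.5,fy=4.5,interpolation=cv2.INTER_CUBIC)
b=cv2.resize(np.ascontiguousarray(S[160:285,200:420,::-1]),None,fx=2.05,fy=2.05,interpolation=cv2.INTER_CUBIC)
W=np.zeros((600,790,3),np.uint8);W[:a.shape[0],:a.shape[1]]=a[:,:790];W[340:340+b.shape[0],:b.shape[1]]=b[:260];cv2.imwrite("pics/f8.png",W)
h=cv2.cvtColor(T,cv2.COLOR_RGB2HSV)
for nm,lo,hi,bx in(("yellow",(22,120,70),(35,255,255),tuple((180,185,355,260))),("blue",(95,100,60),(115,255,255),(180,185,355,260)),("orange",(5,150,120),(16,255,255),(320,185,355,260)),("brown",(0,40,20),(20,160,130),(295,215,318,245))):
    m=cv2.inRange(h,lo,hi);k=np.zeros_like(m);x0,y0,x1,y1=bx;k[y0:y1,x0:x1]=m[y0:y1,x0:x1]
    n,l,st,ce=cv2.connectedComponentsWithStats(k);i=1+np.argmax(st[1:,4]);print(nm,st[i],ce[i].round(2))
```

```text
yellow [274 221  14  25 304] [280.38 232.91]
blue [306 223   9  19 156] [309.82 231.51]
orange [331 225  10  10  77] [335.94 229.49]
brown [298 223   8  18 112] [301.54 231.76]
```

View pics/f8.png

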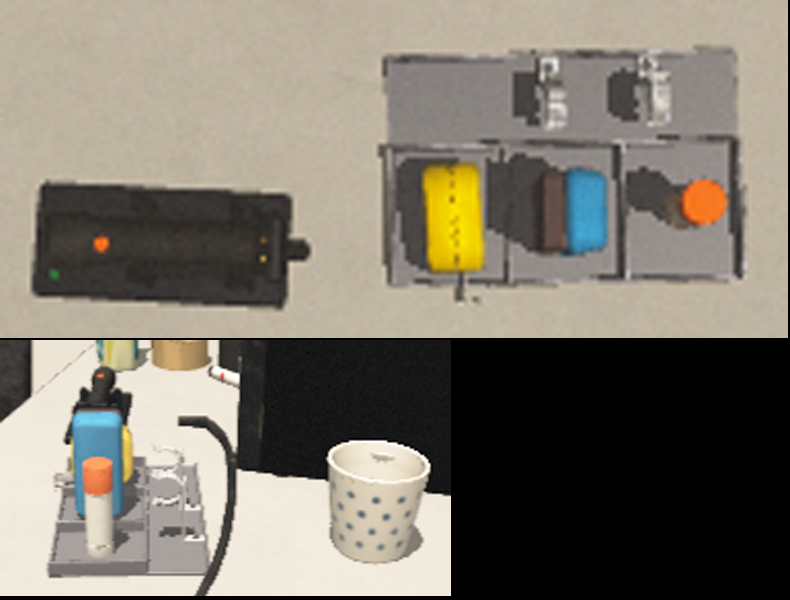

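The bays are refilled, the torch is in the cradle and the mug is untouched. The tape and glue are within about 1 mm, but the eraser sits 1.6 px (about 4 mm) too far to +y, so I'll regrip it and shift it.

Call:
{"api": "arm_command", "payload": {
  "plan": [
    {"grip":-0.25,"spin":0,"slide":[0.0363,-0.1058,0]},
    {"grip":-0.25,"spin":0,"slide":[0.0363,-0.1058,0]},
    {"grip":-0.25,"spin":0,"slide":[0.0363,-0.1058,0]},
    {"grip":-0.25,"spin":0,"slide":[0.0363,-0.1058,0]},
    {"grip":-0.25,"spin":0,"slide":[0.0363,-0.1058,0]},
    {"grip":-0.25,"spin":0,"slide":[0.0363,-0.1058,0]},
    {"grip":-0.25,"spin":0,"slide":[0.0363,-0.1058,0]},
    {"grip":-0.25,"spin":0,"slide":[0.0363,-0.1058,0]},
    {"grip":-0.25,"spin":0,"slide":[0.0363,-0.1058,0]},
    {"grip":-0.25,"spin":0,"slide":[0,0,0]}
  ]
}}

```text
time: 69.85
tool_pos: [0.4642, 0.0419, 0.2267]
ee_rot: [-3.141, -0.001, 0.03]
wrist_force: [-0.9, -0.6, 0.2]
width: 0.0588
finger_force: 0.0
```

Call:
{"api": "arm_command", "payload": {
  "plan": [
    {"grip":-0.25,"spin":0,"slide":[0,0,0]},
    {"grip":-0.25,"spin":0,"slide":[0,0,0]},
    {"grip":-0.25,"spin":0,"slide":[0,0,0]}
  ]
}}

```text
time: 70.22
tool_pos: [0.4642, 0.037, 0.2266]
ee_rot: [3.141, -0.0, 0.02]
wrist_force: [0.0, -0.1, 0.1]
width: 0.0588
finger_force: 0.0
```

Call:
{"api": "arm_command", "payload": {
  "plan": [
    {"grip":-0.25,"spin":0,"slide":[0,0,0]},
    {"grip":-0.25,"spin":0,"slide":[0,0,0.1]},
    {"grip":-0.25,"spin":0,"slide":[0,0,0.1]},
    {"grip":-0.25,"spin":0,"slide":[0,0,0.05]},
    {"grip":-0.25,"spin":0,"slide":[0,0,0.027]},
    {"grip":-0.25,"spin":0,"slide":[0,0,0]},
    {"grip":-0.25,"spin":0,"slide":[0,0,0]},
    {"grip":1,"spin":0,"slide":[0,0,0]},
    {"grip":1,"spin":0,"slide":[0,0,0]},
    {"grip":1,"spin":0,"slide":[0,0,0]}
  ]
}}

```text
time: 71.47
tool_pos: [0.4647, 0.0382, 0.0885]
ee_rot: [3.141, -0.001, 0.022]
wrist_force: [-0.9, -0.3, 0.7]
width: 0.0368
finger_force: 30.0
```

Call:
{"api": "arm_command", "payload": {
  "plan": [
    {"grip":1,"spin":0,"slide":[0,0,0]},
    {"grip":1,"spin":0,"slide":[0,0,-0.006]},
    {"grip":1,"spin":0,"slide":[0,0,0]},
    {"grip":1,"spin":0,"slide":[0,0.004,0]},
    {"grip":1,"spin":0,"slide":[0,0.004,0]},
    {"grip":1,"spin":0,"slide":[0,0,0]},
    {"grip":1,"spin":0,"slide":[0,0,0]}
  ]
}}

```text
time: 72.35
tool_pos: [0.4644, 0.0341, 0.0909]
ee_rot: [3.142, 0.0, 0.022]
wrist_force: [0.1, -0.4, -0.7]
width: 0.0367
finger_force: 30.0
```

Call:
{"api": "arm_command", "payload": {
  "plan": [
    {"grip":1,"spin":0,"slide":[0.001,-0.002,0]},
    {"grip":1,"spin":0,"slide":[0,0,0.004]},
    {"grip":1,"spin":0,"slide":[0,0,0.002]},
    {"grip":1,"spin":0,"slide":[0,0,0]},
    {"grip":1,"spin":0,"slide":[0,0,0.001]},
    {"grip":1,"spin":0,"slide":[0,0,0]},
    {"grip":1,"spin":0,"slide":[0,0,0]}
  ]
}}

```text
time: 73.22
tool_pos: [0.4651, 0.0353, 0.0885]
ee_rot: [3.142, -0.001, 0.022]
wrist_force: [-3.5, -0.0, 6.3]
width: 0.0371
finger_force: 30.0
```

Call:
{"api": "arm_command", "payload": {
  "plan": [
    {"grip":-0.25,"spin":0,"slide":[0,0,0]},
    {"grip":-0.25,"spin":0,"slide":[0,0,0]},
    {"grip":-0.25,"spin":0,"slide":[0,0,-0.06]},
    {"grip":-0.25,"spin":0,"slide":[0,0,-0.12]},
    {"grip":-0.25,"spin":0,"slide":[0,0,-0.12]},
    {"grip":-0.25,"spin":0,"slide":[-0.04,0.1,0]},
    {"grip":-0.25,"spin":0,"slide":[-0.04,0.1,0]},
    {"grip":-0.25,"spin":0,"slide":[-0.04,0.1,0]},
    {"grip":-0.25,"spin":0,"slide":[-0.04,0.1,0]},
    {"grip":-0.25,"spin":0,"slide":[-0.04,0.1,0]}
  ]
}}

```text
time: 74.47
tool_pos: [0.3696, -0.2184, 0.2372]
ee_rot: [3.141, -0.0, 0.022]
wrist_force: [1.0, -0.4, -0.1]
width: 0.0588
finger_force: 0.0
```

Call:
{"api": "arm_command", "payload": {
  "plan": [
    {"grip":-0.25,"spin":0,"slide":[-0.04,0.1,0]},
    {"grip":-0.25,"spin":0,"slide":[-0.04,0.1,0]},
    {"grip":-0.25,"spin":0,"slide":[0,0.1,0]},
    {"grip":-0.25,"spin":0,"slide":[0,0.1,0]},
    {"grip":-0.25,"spin":0,"slide":[0,0,0]},
    {"grip":-0.25,"spin":0,"slide":[0,0,0]},
    {"grip":-0.25,"spin":0,"slide":[0,0,0]}
  ]
}}

```text
time: 75.35
tool_pos: [0.3352, -0.4167, 0.2378]
ee_rot: [3.141, -0.0, 0.023]
wrist_force: [0.1, -0.6, -0.9]
width: 0.0588
finger_force: 0.0
```

Run:
```python
from h import *
T=snapshot("top");S=snapshot("side")
a=cv2.resize(np.ascontiguousarray(T[185:260,180:355,::-1]),None,fx=4.5,fy=4.5,interpolation=cv2.INTER_CUBIC)
b=cv2.resize(np.ascontiguousarray(S[160:285,200:420,::-1]),None,fx=2.05,fy=2.05,interpolation=cv2.INTER_CUBIC)
W=np.zeros((600,790,3),np.uint8);W[:a.shape[0],:a.shape[1]]=a[:,:790];W[340:340+b.shape[0],:b.shape[1]]=b[:260];cv2.imwrite("pics/f9.png",W)
h=cv2.cvtColor(T,cv2.COLOR_RGB2HSV)
for nm,lo,hi,bx in(("yellow",(22,120,70),(35,255,255),(180,185,355,260)),("blue",(95,100,60),(115,255,255),(180,185,355,260)),("orange",(5,150,120),(16,255,255),(320,185,355,260)),("brown",(0,40,20),(20,160,130),(295,215,318,245))):
    m=cv2.inRange(h,lo,hi);k=np.zeros_like(m);x0,y0,x1,y1=bx;k[y0:y1,x0:x1]=m[y0:y1,x0:x1]
    n,l,st,ce=cv2.connectedComponentsWithStats(k);i=1+np.argmax(st[1:,4]);print(nm,st[i],ce[i].round(2))
```

```text
yellow [274 221  14  25 306] [280.36 232.97]
blue [307 223   9  18 142] [311.36 231.3 ]
orange [331 225  10  10  77] [335.94 229.49]
brown [300 223   7  18 121] [303.06 231.63]
```

View pics/f9.png

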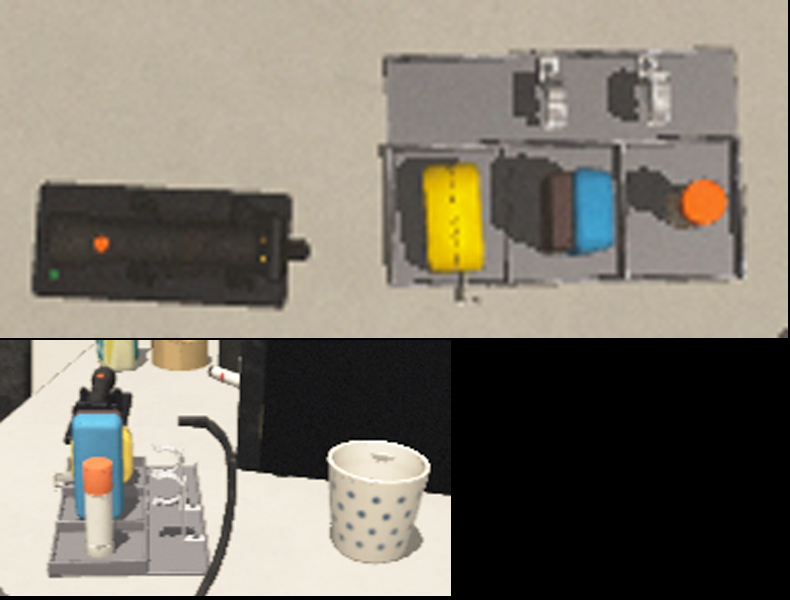

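All three items are back where they were to within half a pixel, the torch is in the cradle and the mug is untouched. Handing in.

```bash
python3 -c "
from bench import ticket
print(ticket.close_job())"
```

```text
the job is handed in; nothing more can be done
None
```

The job is handed in (no verdict shown): the torch lies in both vee rests of the charging cradle, tail to the contact block; the glue stick, tape measure and board eraser are back upright within about 1 mm of their original spots; the mug was not touched; it took about 76 s of the 144 s.

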